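# Tighten a chamber cover crosswise

### The job

Using the T-handled wrench, tighten the four cover bolts of the steel chamber clockwise, crosswise and in two passes: turn two opposite bolts until their red pointers are about at the yellow marks, then the other two; then again two opposite bolts on to their stops at the green marks, then the other two. Do not turn the bolts with the gripper itself, and leave the other things on the bench where they are. When all four are tight, stand the wrench upright in the middle of its round black pad and let go.

Things in the scene. Friction and masses are not known exactly. Their poses are not given: they have to be found in the camera images.
- chamber: Fixed round steel chamber, any yaw; dark grey cover 200 mm wide, its top face 55 mm above the bench. Origin: centre of its underside, z up. Bolts a, b, c, d stand on a 62 mm radius at 45, 135, 225, 315 degrees from its x axis, counter-clockwise from above: a opposite c, b opposite d. In the middle a 52 mm window boss, 6 mm high. Paint marks 32 mm from each bolt's axis: white, yellow (straight outward), green.
- wrench: Loose T-handled socket wrench, 0.3 kg, 112 mm tall, standing on its socket on the pad. Origin: centre of the socket's mouth (underside), z up the 18 mm shaft. Socket square, 44 mm outside, 34 inside, 30 deep, sides parallel to x and y: fits a head every quarter turn. Handle: flat-sided orange bar along x, 110 mm long, 22 wide (y), 26 tall, 86 to 112 mm above the origin.
- pad: Fixed round black rubber parking pad, 120 mm diameter, 6 mm thick, flat; the wrench starts on it. Origin: centre of its underside.
- bolt_a (a joint): Turn of bolt a in rad, growing clockwise seen from above: 0 = red pointer at the white mark, 0.6 at the yellow mark (pointer straight outward from the chamber's centre), 1.2 at the green mark, a hard stop. Starts at 0 to 0.12. Steady friction of about 0.22 N m; it does not spring back, rise or sink.
- bolt_a_top (a point): Centre of the top of bolt a's head, 24 mm above the cover. Turns with the bolt: x along the red pointer, z up. The head is a 30 mm square, sides parallel to x and y, 18 mm tall, topped by a 6 mm cone that guides the socket. The wrench fits with 2 mm of play each side and 0.14 rad of turning play either way. Its mouth can go down to the cover, 24 mm below this point.
- bolt_b (a joint): Turn of bolt b in rad, growing clockwise seen from above: 0 = red pointer at the white mark, 0.6 at the yellow mark (pointer straight outward from the chamber's centre), 1.2 at the green mark, a hard stop. Starts at 0 to 0.12. Steady friction of about 0.22 N m; it does not spring back, rise or sink.
- bolt_b_top (a point): Centre of the top of bolt b's head, 24 mm above the cover. Turns with the bolt: x along the red pointer, z up. The head is a 30 mm square, sides parallel to x and y, 18 mm tall, topped by a 6 mm cone that guides the socket. The wrench fits with 2 mm of play each side and 0.14 rad of turning play either way. Its mouth can go down to the cover, 24 mm below this point.
- bolt_c (a joint): Turn of bolt c in rad, growing clockwise seen from above: 0 = red pointer at the white mark, 0.6 at the yellow mark (pointer straight outward from the chamber's centre), 1.2 at the green mark, a hard stop. Starts at 0 to 0.12. Steady friction of about 0.22 N m; it does not spring back, rise or sink.
- bolt_c_top (a point): Centre of the top of bolt c's head, 24 mm above the cover. Turns with the bolt: x along the red pointer, z up. The head is a 30 mm square, sides parallel to x and y, 18 mm tall, topped by a 6 mm cone that guides the socket. The wrench fits with 2 mm of play each side and 0.14 rad of turning play either way. Its mouth can go down to the cover, 24 mm below this point.
- bolt_d (a joint): Turn of bolt d in rad, growing clockwise seen from above: 0 = red pointer at the white mark, 0.6 at the yellow mark (pointer straight outward from the chamber's centre), 1.2 at the green mark, a hard stop. Starts at 0 to 0.12. Steady friction of about 0.22 N m; it does not spring back, rise or sink.
- bolt_d_top (a point): Centre of the top of bolt d's head, 24 mm above the cover. Turns with the bolt: x along the red pointer, z up. The head is a 30 mm square, sides parallel to x and y, 18 mm tall, topped by a 6 mm cone that guides the socket. The wrench fits with 2 mm of play each side and 0.14 rad of turning play either way. Its mouth can go down to the cover, 24 mm below this point.
- steel_cup: Loose steel cup, 76 mm wide, 75 mm tall (bystander). Origin: centre of its underside.
- power_brick: Loose white power supply block, 115 x 55 x 36 mm (bystander). Origin: centre of its underside.
- pliers: Loose grey pliers lying flat, about 140 mm long, 13 mm high (bystander). Origin: under the middle.
- screwdriver: Loose blue-handled screwdriver lying flat (bystander). Origin: under the middle.
- cleaner_jar: Loose closed white jar with a black cap, 60 mm wide, 80 mm tall (bystander). Origin: centre of its underside.
There are look-alikes about, which are no part of the job. What is shaped like the wrench but blue or turquoise is not meant.

How it is judged:
By the outcome, as a careful person would: the job done as asked, in the order asked, and still so for the second after the job is handed in, with the robot touching nothing.
It also fails if it takes over 72 s, if anything falls off the work surface, if the arm or the gripper's body presses on something with over 40 N, if the wrist force passes 120 N, or if a joint passes its speed limit or range.

### The arm

A 6-joint arm with a two-finger parallel gripper is mounted at the origin on the work surface. World frame = base frame: x ahead of the robot, y to its left, z up, the work surface at z = 0. Lengths are in m, angles in degrees, forces in N, time in s.
With the tool pointing down it reaches from about 0.4 to 0.825 m from the base axis. Payload 7 kg.
Tool frame: the origin (TCP) lies between the finger pads; the fingertips stand 14 mm ahead of it and the grasp point (between the pads) lies 5 mm behind it (r.tips_ahead is the distance from the TCP to the fingertips, in m); z points along the fingers, y is the direction in which the jaws open and shut (so a half turn about z gives the same grasp; the last joint's range is limited). The gripper opens to 88 mm and grips with 3 to 60 N. Pads are 19 mm wide; open, the fingers measure 130 mm over their backs; the gripper's body (78 mm by 193 mm) begins 47 mm behind the grasp point.
Start: joints at [92.023, 20.546, 0.682, 0, -70.136, -16.507], TCP at [0.169, 0.654, 0.241] pointing down, gripper open.
Joint ranges: [-176.03, 176.03], [-82.01, 121.73], [-58.28, 71.71], [-173.87, 95.51], [-174.79, -0.11], [-173.66, 173.66]. Speed limits (degrees/s): [136.94, 136.94, 172.46, 180, 180, 180].

### API

Orientations are given as [roll, pitch, yaw] about the fixed x, y, z axes, in that order (R = Rz(yaw) Ry(pitch) Rx(roll)).
In Python, from plant import r gives the robot as it stands.
- The arm moves only by the tool apply_moves, never from a script. Its arguments are lists of equal length, an entry for each row: "slide": the shift along the tool's x, y, z as a fraction of full scale, a list of three; "turn": the turn, a rotation vector about the tool's x, y, z as a fraction of full scale, a list of three; "jaw": the closure, from 0 (fully open) to 1 (shut). In form: {"slide": [[dx, dy, dz], ...], "turn": [[wx, wy, wz], ...], "jaw": [jaw, ...]}. A call has 1 to 8 rows; each row shifts and turns the commanded pose from where the row before left it, along the tool's axes as they then stand; what a row does not reach is not made up. Full scale, the value 1, is 0.1 m for a shift and 1.5 rad for a turn. A row lasts 1/10 s, in which the tool goes at most 50 mm and 8.59 degrees, less where a joint would pass 70% of its speed; a pose out of reach is approached as far as the arm can. A call with a number of a shift or a turn outside -1 to 1 is refused whole. A call with a gripper value outside its range is refused whole. The fingers move at their own pace and stop on an object; "newtons" is the grip in N (left out, the last holds). Time passes only in rows, so rows that do not move let the fingers close. It gives the time, the measured TCP pose, the force and the opening at its end, in the units of the state.
- r.get_state(): the state, without advancing time (a new reading comes with each control period).
- r.capture(name): name is "scene" or "top" or "wrist"; returns a dict with "pixels" (400x640x3 uint8, blue, green, red), "depth" (400x640 float32, m along the optical axis (not along the pixel's ray), 0 where there is no reading), "fx", "fy", "cx", "cy" (pixels), "rvec" (rotation vector, rad) and "tvec" (3), from world to camera coordinates, as OpenCV has them. Camera axes: x right, y down, z forward; pixel columns grow to the right and rows downward; lengths in m; the calibration is good to about 2 mm. A picture is of the moment at which its call begins.
- r.close_job(): hands the job in, once; it reports no verdict.
The state is a dict: "time_s": time; "joints": joint angles; "qd": joint speeds; "joint_torque": joint torques, N m; "tcp_pos": TCP position; "eef_rot": TCP orientation; "contact_force": force on the tool from outside, world axes, zero at the start; "moment": the same for the moment, N m; "gripper_width": finger opening in m.
Only numpy, scipy, OpenCV 4.12 (cv2) and the standard library are available. Lean on these libraries where they do the work, as an engineer would, in place of code of your own. Each camera call takes 0.05 s, during which the arm holds its last target.

## Working session

There is one attempt and no reset: what is moved stays moved. The work goes in short steps, Python scripts to look and compute and a tool call to move; the robot and the scene stay as the last step left them, time stands still between calls to the robot, and variables do not carry over. Pictures are saved under pics/ and viewed, and the job is handed in when it is done.

Besides the shell and the picture viewer there is one more tool, called after "Call:" as a command line: name --argument value ..., lists and objects as JSON in quotes. apply_moves: Moves the arm, as the interface text tells. Shift numbers are shares of 0.1 m and turn numbers shares of 1.5 rad, none past 1 either way. Its arguments: {"type":"object","properties":{"slide":{"type":"array"},"turn":{"type":"array"},"jaw":{"type":"array"},"newtons":{"type":"number"}},"required":["slide","turn","jaw"]}

```bash
ls; mkdir -p pics; python3 - <<'E'
from plant import r
import cv2,numpy as np
print(r.get_state())
for n in ("scene","top","wrist"):
    c=r.capture(n); cv2.imwrite(f"pics/{n}0.png",c["pixels"]); np.savez(f"pics/{n}0.npz",**c)
    print(n,c["fx"],c["fy"],c["cx"],c["cy"],c["rvec"],c["tvec"])
E
```

```text
pics
{'time_s': 0.0, 'joints': array([ 9.20233299e+01,  2.05922117e+01,  6.32645140e-01, -2.01323691e-02,
       -7.01356404e+01, -1.65074167e+01]), 'qd': array([-0.04260728,  0.07082111, -0.02288248,  0.00848298, -0.00250194,
        0.14780594]), 'joint_torque': array([-9.85442566e-04, -5.82706618e+01,  2.93063271e+01,  6.99747115e+00,
        6.99141747e-03, -1.60666855e-04]), 'tcp_pos': array([0.16872692, 0.65308108, 0.23960529]), 'eef_rot': array([ 1.79903339e+02, -8.90922447e-03, -1.44909359e+01]), 'contact_force': array([0.01850017, 0.56781379, 0.39744751]), 'moment': array([-0.00922959,  0.01008149, -0.00154099]), 'gripper_width': 0.08762824610244019}
scene 374.1226214076929 374.1226214076929 322.4583148672374 193.37133238355466 [ 2.01535991  1.47954382 -0.58563752] [-0.0864116  -0.33493776  1.31676634]
top 450.3335517801543 450.3335517801543 320.16232058272794 206.24190387879668 [ 2.14184223 -2.14919657  0.15460586] [-0.0610947   0.50416526  1.23041452]
wrist 284.9428145724524 284.9428145724524 314.804197982329 196.34212061604126 [-1.79128821  2.31161937  0.36700144] [ 0.67328812 -0.0385785   0.39201066]
```

View pics/scene0.png

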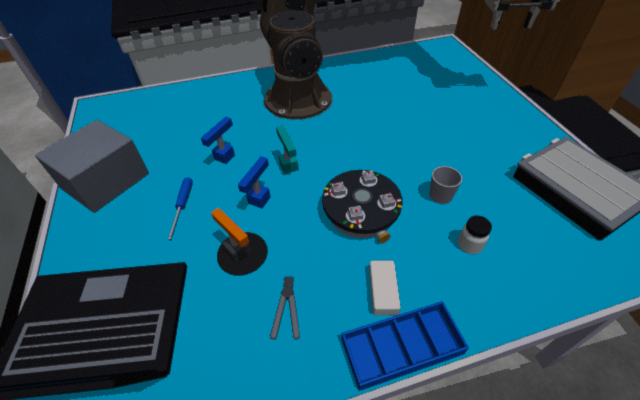

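View pics/top0.png

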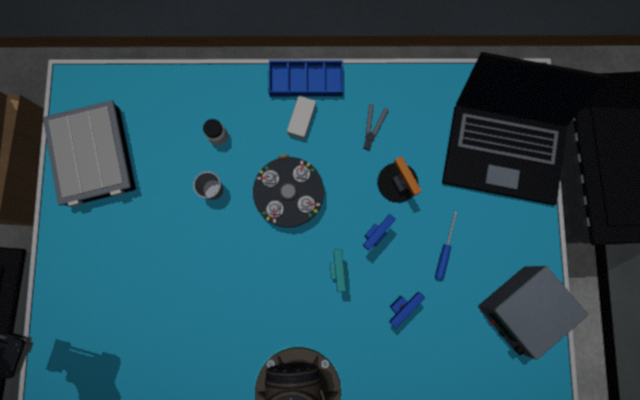

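View pics/wrist0.png

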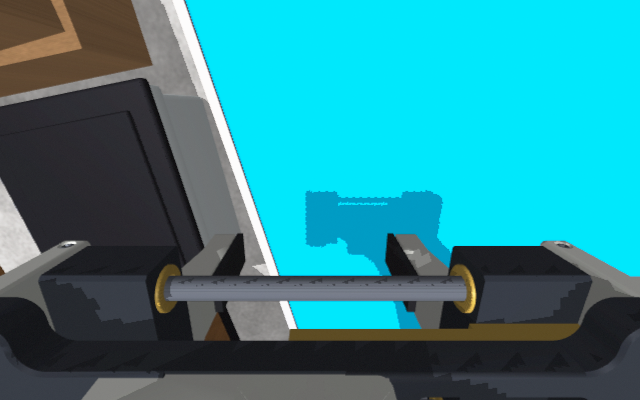

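```bash
cat > h.py <<'E'
import cv2,numpy as np
from scipy.spatial.transform import Rotation as Ro
def pose(c): return Ro.from_rotvec(np.ravel(c["rvec"])).as_matrix(),np.ravel(c["tvec"])
def ray(c,u,v,z):  # intersect with world plane z
    R,t=pose(c); d=R.T@np.array([(u-c["cx"])/c["fx"],(v-c["cy"])/c["fy"],1]); o=-R.T@t
    return o+d*(z-o[2])/d[2]
def proj(c,P):
    R,t=pose(c); p=np.atleast_2d(P)@R.T+t
    return np.c_[p[:,0]/p[:,2]*c["fx"]+c["cx"],p[:,1]/p[:,2]*c["fy"]+c["cy"]]
def crop(c,u0,v0,u1,v1,f,name):
    im=cv2.resize(c["pixels"][v0:v1,u0:u1],None,fx=f,fy=f,interpolation=cv2.INTER_CUBIC); cv2.imwrite(name,im)
def cloud(c):
    R,t=pose(c); d=c["depth"]; v,u=np.mgrid[:d.shape[0],:d.shape[1]]
    P=np.dstack([(u-c["cx"])/c["fx"]*d,(v-c["cy"])/c["fy"]*d,d]); return (P-t)@R
E
python3 - <<'E'
from h import *
c=dict(np.load("pics/top0.npz")); crop(c,245,145,445,235,4,"pics/topc.png")
s=dict(np.load("pics/scene0.npz")); crop(s,200,150,420,290,3.6,"pics/scenec.png")
for n,c in(("t",c),("s",s)):
    W=cloud(c); im=c["pixels"].astype(int)
    b,g,rr=im[...,0],im[...,1],im[...,2]
    m=(rr>150)&(g<rr*.65)&(g>rr*.25)&(b<80)&(W[...,2]>.08)&(W[...,2]<.15)
    P=W[m]; print(n,m.sum(),P.mean(0),P.min(0),P.max(0))
    hi=P[P[:,2]>.113]
    if len(hi)>20:
        print(cv2.minAreaRect(hi[:,:2].astype(np.float32)))
    m2=(abs(W[...,2]-.055)<.003)&(W[...,0]>.3)&(abs(W[...,1])<.3)
    Q=W[m2]; print(len(Q),Q.mean(0),cv2.minEnclosingCircle(Q[:,:2].astype(np.float32)))
E
```

```text
<stdin>:8: RuntimeWarning: Mean of empty slice.
  ret = um.true_divide(
Traceback (most recent call last):
ValueError: zero-size array to reduction operation minimum which has no identity
```

View pics/topc.png

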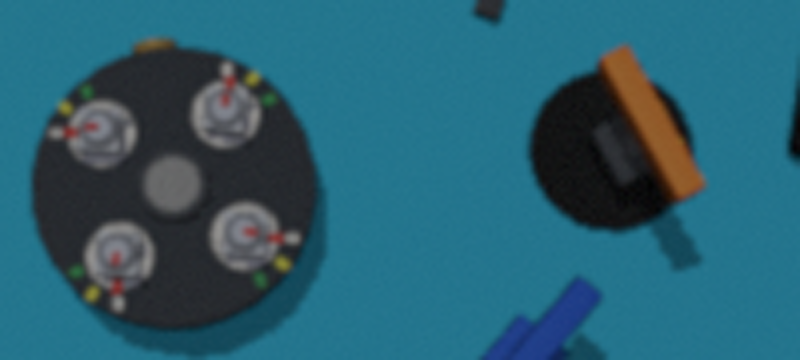

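View pics/scenec.png

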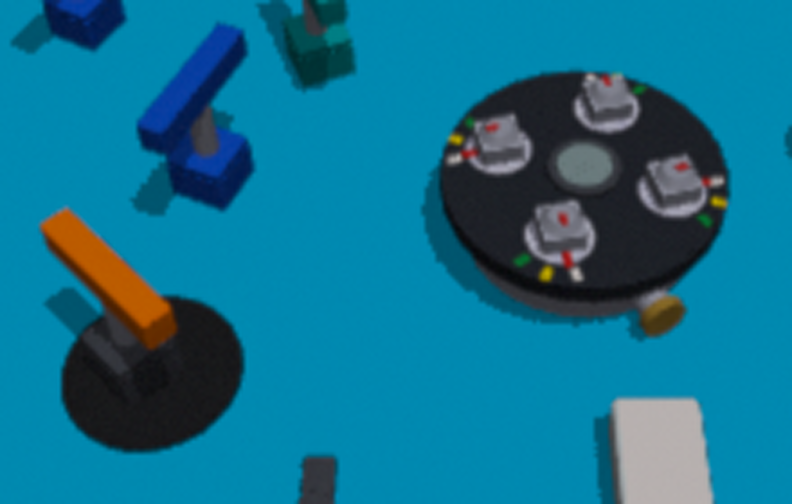

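The orange T-handle at top (407,176) / scene (230,228), standing on the black pad, is the wrench. The blue ones at top (379,232) and (407,310) and the turquoise one at (340,270) are the look-alikes. The four bolts are near their white marks.

```bash
python3 - <<'E'
from h import *
for n in("top","scene"):
    c=dict(np.load(f"pics/{n}0.npz"));W=cloud(c); im=c["pixels"].astype(int)
    b,g,rr=im[...,0],im[...,1],im[...,2]
    m=(rr>100)&(g<rr*.65)&(g>rr*.25)&(b<80)
    m[:, :150]=0; m[:140]=0;m[260:]=0
    if n=="top": m[:,:380]=0;m[:,430:]=0
    else: m[:,260:]=0
    v,u=np.nonzero(m); print(n,len(u),u.min(),u.max(),v.min(),v.max(), np.percentile(W[m],[5,50,95],axis=0))
    R,t=pose(c); print("cam",-R.T@t)
    P=np.array([ray(c,a,bb,.118) for a,bb in zip(u,v)])[:,:2]
    print(cv2.minAreaRect(P.astype(np.float32)))
    q=[c["depth"]>0]; print("depth valid",q[0].mean(), c["depth"].min(),c["depth"].max())
    m2=(abs(W[...,2]-.055)<.004)&(W[...,0]>.35)&(abs(W[...,1])<.3)&(c["pixels"].sum(2)<200)
    Q=W[m2]; print(len(Q), Q.mean(0) if len(Q) else 0,cv2.minEnclosingCircle(Q[:,:2].astype(np.float32)) if len(Q) else 0)
E
```

```text
top 287 396 419 158 193 [[ 0.53242723 -0.31876727  0.11320659]
 [ 0.5747067  -0.29668667  0.11693155]
 [ 0.61567039 -0.27194749  0.12103666]]
cam [ 0.3207513  -0.06406628  1.29029034]
((0.574639081954956, -0.29624906182289124), (0.10400576889514923, 0.021051837131381035), 27.46501350402832)
depth valid 0.996046875 0.0 2.1930642
2316 [0.54304994 0.02835482 0.05469218] ((0.5644229650497437, -0.008206754922866821), 0.2893500030040741)
scene 417 212 247 208 243 [[ 0.53673756 -0.32038251  0.11255081]
 [ 0.5847361  -0.29375059  0.11590017]
 [ 0.62602238 -0.26923275  0.11822714]]
cam [ 1.10805685 -0.23673012  0.75477992]
((0.583499550819397, -0.294549822807312), (0.11531700193881989, 0.020920373499393463), 27.11326789855957)
depth valid 0.995875 0.0 3.7681668
2521 [0.55479528 0.02943144 0.05354545] ((0.5696449279785156, -0.00793689489364624), 0.29187873005867004)
```

```bash
cat >> h.py <<'E'
def plan(st,p,yaw,vmax=.045,wmax=8.0):
    """rows from state to TCP p, yaw deg (tool down), even steps"""
    R=Ro.from_euler('xyz',st["eef_rot"],degrees=True); d=np.array(p)-st["tcp_pos"]
    dy=(yaw-st["eef_rot"][2]+180)%360-180
    n=int(np.ceil(max(np.linalg.norm(d)/vmax,abs(dy)/wmax,1)))
    psi=st["eef_rot"][2]; out=[]
    for i in range(n):
        a=np.radians(psi+dy*i/n); M=np.array([[np.cos(a),np.sin(a),0],[np.sin(a),-np.cos(a),0],[0,0,-1]]).T
        # columns tool axes
        M=M.T if False else np.c_[[np.cos(a),np.sin(a),0],[np.sin(a),-np.cos(a),0],[0,0,-1]]
        out.append((M.T@d/n/.1).round(3).tolist())
    print("n",n,"total d",d.round(4),"dyaw",round(dy,2),"turn z per row",round(-np.radians(dy)/n/1.5,4))
    for o in out: print(o)
E
python3 - <<'E'
from h import *
for n in("top","scene"):
    c=dict(np.load(f"pics/{n}0.npz"));W=cloud(c); im=c["pixels"].astype(int); mx=im.max(2)
    # dark mask of cover / pad
    for nm,x,y,z in(("cover",.565,.03,.055),("pad",.575,-.27,.006)):
        m=(mx<70)&(np.hypot(W[...,0]-x,W[...,1]-y)<.13)&(abs(W[...,2]-z)<(.012))
        k=cv2.morphologyEx(m.astype(np.uint8),cv2.MORPH_CLOSE,np.ones((9,9)))
        cs,_=cv2.findContours(k,cv2.RETR_EXTERNAL,cv2.CHAIN_APPROX_NONE); C=max(cs,key=cv2.contourArea)
        P=np.array([ray(c,*p[0],z) for p in cv2.convexHull(C)])[:,:2].astype(np.float32)
        print(n,nm,cv2.minEnclosingCircle(P),cv2.fitEllipse(P))
    cx=None
from plant import r
print(r.get_state()["tcp_pos"])
w=dict(np.load("pics/wrist0.npz"));R,t=pose(w);Tt=Ro.from_euler('xyz',[179.9,0,-14.49],degrees=True).as_matrix()
print("cam in tool",Tt.T@(-R.T@t-np.array([.1687,.6531,.2396])), "optical axis in tool",Tt.T@R.T@[0,0,1],"cam x",Tt.T@R.T@[1,0,0])
E
```

```text
top cover ((0.5430722832679749, 0.025885803624987602), 0.09968676418066025) ((0.5426918864250183, 0.025953002274036407), (0.1945655792951584, 0.19898760318756104), 118.27273559570312)
top pad ((0.5778171420097351, -0.28741055727005005), 0.0587722510099411) ((0.5749425292015076, -0.2804203927516937), (0.09826955199241638, 0.1183677464723587), 116.054931640625)
scene cover ((0.5507361888885498, 0.022781170904636383), 0.10156799107789993) ((0.5508760213851929, 0.023447517305612564), (0.19598697125911713, 0.2034507393836975), 62.26576614379883)
scene pad ((0.5824417471885681, -0.288614422082901), 0.06010563671588898) ((0.5825791358947754, -0.2880302965641022), (0.11607025563716888, 0.11875967681407928), 118.01750183105469)
[0.16879011 0.65321367 0.23982645]
cam in tool [ 0.08467876  0.00087492 -0.14401564] optical axis in tool [-3.10781972e-01 -2.90311443e-05  9.50481228e-01] cam x [8.34570839e-04 9.99999606e-01 3.03425986e-04]
```

```bash
python3 - <<'E'
from h import *
from plant import r
plan(r.get_state(),[.548,.075,.29],-80)
E
```

```text
n 16 total d [ 0.3792 -0.5782  0.0502] dyaw -65.51 turn z per row 0.0476
[0.32, 0.291, -0.031]
[0.34, 0.267, -0.031]
[0.358, 0.242, -0.031]
[0.374, 0.216, -0.031]
[0.389, 0.189, -0.031]
[0.401, 0.16, -0.031]
[0.412, 0.131, -0.031]
[0.42, 0.102, -0.031]
[0.426, 0.071, -0.031]
[0.43, 0.041, -0.031]
[0.432, 0.01, -0.031]
[0.432, -0.021, -0.031]
[0.429, -0.052, -0.031]
[0.424, -0.082, -0.031]
[0.417, -0.112, -0.031]
[0.408, -0.142, -0.031]
```

Call:
apply_moves --slide '[[0.32,0.29,-0.03],[0.34,0.27,-0.03],[0.36,0.24,-0.03],[0.37,0.22,-0.03],[0.39,0.19,-0.03],[0.4,0.16,-0.03],[0.41,0.13,-0.03],[0.42,0.1,-0.03]]' --turn '[[0,0,0.048],[0,0,0.048],[0,0,0.048],[0,0,0.048],[0,0,0.048],[0,0,0.048],[0,0,0.048],[0,0,0.048]]' --jaw '[0,0,0,0,0,0,0,0]'

```text
time_s: 0.95
tcp_pos: [0.3581, 0.3623, 0.2647]
eef_rot: [-180.0, 0.0, -47.6]
contact_force: [1.0, 0.8, 0.5]
gripper_width: 0.0875
```

Call:
apply_moves --slide '[[0.43,0.07,-0.03],[0.43,0.04,-0.03],[0.43,0.01,-0.03],[0.43,-0.02,-0.03],[0.43,-0.05,-0.03],[0.42,-0.08,-0.03],[0.42,-0.11,-0.03],[0.41,-0.14,-0.03]]' --turn '[[0,0,0.048],[0,0,0.048],[0,0,0.048],[0,0,0.048],[0,0,0.048],[0,0,0.048],[0,0,0.048],[0,0,0.048]]' --jaw '[0,0,0,0,0,0,0,0]'

```text
time_s: 1.75
tcp_pos: [0.5453, 0.0718, 0.2887]
eef_rot: [-180.0, 0.0, -80.7]
contact_force: [1.0, 0.5, -0.1]
gripper_width: 0.0874
```

Call:
apply_moves --slide '[[0,0,0],[0,0,0]]' --turn '[[0,0,0],[0,0,0]]' --jaw '[0,0]'

```text
time_s: 1.95
tcp_pos: [0.5448, 0.0724, 0.288]
eef_rot: [179.9, -0.0, -80.6]
contact_force: [-0.7, 0.7, 0.9]
gripper_width: 0.0872
```

```bash
python3 - <<'E'
from h import *
from plant import r
c=r.capture("wrist"); cv2.imwrite("pics/wrist1.png",c["pixels"]); np.savez("pics/wrist1.npz",**c)
s=r.get_state(); print(s["joints"],s["qd"],s["tcp_pos"],s["eef_rot"],s["time_s"])
E
```

```text
[ 2.80798573e+01  7.09845052e+00 -1.09435580e+01 -1.88169822e-02
 -7.20028033e+01 -1.86040294e+01] [ 1.75058887 -0.63880798 -0.25481834  0.09696667 -0.03619628  0.07790138] [0.54446906 0.07321411 0.28810463] [ 1.79951821e+02  2.66041340e-03 -8.05299941e+01] 2.0
```

View pics/wrist1.png

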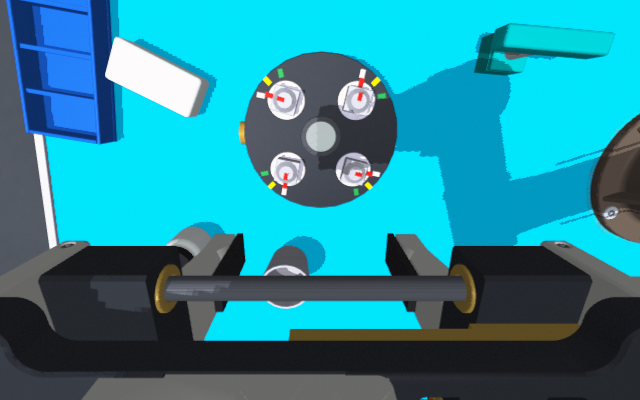

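The wrist view shows the chamber, centred near (320,130), with bolts at about (285,97), (357,98), (353,170) and (287,170). The cup is at (288,275). I'll enlarge it and measure.

```bash
python3 - <<'E'
from h import *
c=dict(np.load("pics/wrist1.npz")); crop(c,235,45,405,215,4.7,"pics/w1c.png")
W=cloud(c); mx=c["pixels"].max(2)
im=c["pixels"].astype(int)
m=(mx<120)&(np.hypot(W[...,0]-.547,W[...,1]-.025)<.13)&(abs(W[...,2]-.055)<.008)
k=cv2.morphologyEx(m.astype(np.uint8),cv2.MORPH_CLOSE,np.ones((9,9)))
cs,_=cv2.findContours(k,cv2.RETR_EXTERNAL,cv2.CHAIN_APPROX_NONE); C=max(cs,key=cv2.contourArea)
P=np.array([ray(c,*p[0],.055) for p in cv2.convexHull(C)])[:,:2].astype(np.float32)
print(cv2.minEnclosingCircle(P),cv2.fitEllipse(P))
print("z cover depth",np.median(W[m][:,2]))
# head tops by depth
b,g,rr=im[...,0],im[...,1],im[...,2]
near=np.hypot(W[...,0]-.547,W[...,1]-.025)<.1
for nm,mm in(("red",(rr>150)&(g<80)&(b<80)),("yel",(rr>150)&(g>130)&(b<90)),("grn",(g>90)&(rr<90)&(b<110)&(g>b+30))):
    mm=(mm&near).astype(np.uint8); n,l,s,ce=cv2.connectedComponentsWithStats(mm)
    for i in range(1,n):
        if s[i,4]>4: print(nm,s[i,4],ce[i].round(1),W[l==i].mean(0).round(4))
h=near&(W[...,2]>.070)&(W[...,2]<.085)
n,l,s,ce=cv2.connectedComponentsWithStats(h.astype(np.uint8))
for i in range(1,n):
    if s[i,4]>30: print("head",s[i,4],ce[i].round(1),W[l==i].mean(0).round(4),W[l==i][:,2].max())
h=near&(W[...,2]>.0585)&(W[...,2]<.064)
n,l,s,ce=cv2.connectedComponentsWithStats(h.astype(np.uint8))
for i in range(1,n):
    if s[i,4]>100: print("boss",s[i,4],ce[i].round(1),W[l==i].mean(0).round(4))
E
```

```text
((0.5440624952316284, 0.025869183242321014), 0.09869888424873352) ((0.5441164374351501, 0.025931907817721367), (0.19630667567253113, 0.1967279613018036), 141.12118530273438)
z cover depth 0.054836027067058146
red 35 [360.9  81.7] [ 0.5065 -0.0459  0.0575]
red 28 [268.4  94.4] [ 0.6163 -0.0129  0.0577]
red 20 [359.8  96.2] [ 0.5075 -0.0284  0.0795]
red 19 [280.3  98.5] [ 0.5987 -0.0106  0.0795]
red 16 [358.5 174. ] [0.4893 0.0631 0.0795]
red 21 [369.1 173.6] [0.4711 0.0648 0.0578]
red 14 [285.1 176.4] [0.5808 0.0815 0.0793]
red 18 [284.4 185.2] [0.5815 0.0996 0.0576]
yel 47 [267.3  80.9] [ 0.6198 -0.0283  0.0555]
yel 47 [375.   81.4] [ 0.4892 -0.0493  0.0557]
yel 32 [271.5 184.5] [0.5992 0.1021 0.0555]
yel 27 [367.7 184.8] [0.4723 0.0775 0.0695]
yel 16 [156.4 292.2] [0.5962 0.0485 0.36  ]
yel 22 [473.5 294.6] [0.5028 0.0337 0.3603]
yel 7 [156.7 299.7] [0.5956 0.0503 0.361 ]
grn 14 [281.9  73.1] [ 0.6032 -0.0399  0.0551]
grn 48 [381.2  95.6] [ 0.4778 -0.0345  0.0555]
grn 20 [264.5 173. ] [0.6105 0.0877 0.0551]
grn 39 [355.7 191.5] [0.4833 0.093  0.0556]
head 657 [284.2  99.6] [ 0.5944 -0.0101  0.0757] 0.0815370525766232
head 659 [357.2 100. ] [ 0.509  -0.0238  0.0756] 0.08090674962638132
head 527 [286. 171.] [0.5808 0.0753 0.0756] 0.08145106437660093
head 525 [353.6 171.6] [0.4954 0.0618 0.0757] 0.08083151871698604
boss 1261 [320.1 135.6] [0.5449 0.0258 0.061 ]
```

View pics/w1c.png

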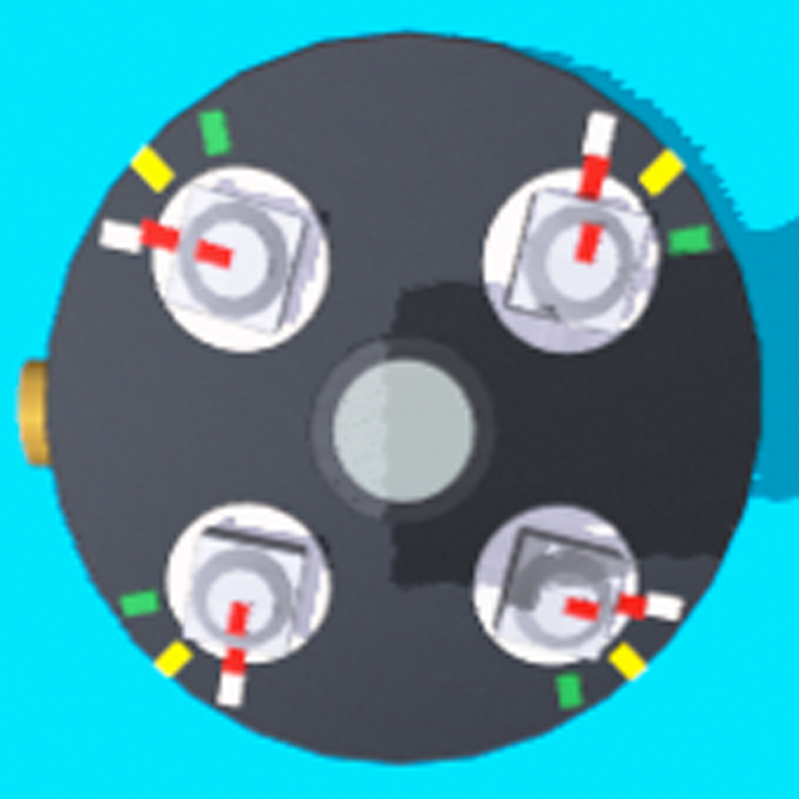

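Chamber centre is about (0.5447, 0.0258), with bolts outward at about 54, 144, 234 and 324 degrees, all pointers near white. Cover height, boss and head heights match the description. Next I'll look at the wrench.

```bash
python3 - <<'E'
from h import *
from plant import r
plan(r.get_state(),[.62,-.273,.29],-152.7)
E
```

```text
n 10 total d [ 0.0755 -0.3462  0.0019] dyaw -72.17 turn z per row 0.084
[0.354, -0.018, -0.002]
[0.349, -0.062, -0.002]
[0.338, -0.105, -0.002]
[0.322, -0.147, -0.002]
[0.301, -0.186, -0.002]
[0.276, -0.223, -0.002]
[0.246, -0.255, -0.002]
[0.211, -0.284, -0.002]
[0.174, -0.309, -0.002]
[0.134, -0.328, -0.002]
```

Call:
apply_moves --slide '[[0.35,-0.02,0],[0.35,-0.06,0],[0.34,-0.1,0],[0.32,-0.15,0],[0.3,-0.19,0],[0.28,-0.22,0],[0.25,-0.26,0],[0.21,-0.28,0]]' --turn '[[0,0,0.084],[0,0,0.084],[0,0,0.084],[0,0,0.084],[0,0,0.084],[0,0,0.084],[0,0,0.084],[0,0,0.084]]' --jaw '[0,0,0,0,0,0,0,0]'

```text
time_s: 2.8
tcp_pos: [0.6053, -0.2032, 0.2887]
eef_rot: [-180.0, 0.0, -138.4]
contact_force: [1.5, -0.6, -1.1]
gripper_width: 0.0872
```

Call:
apply_moves --slide '[[0.17,-0.31,0],[0.13,-0.33,0],[0,0,0],[0,0,0]]' --turn '[[0,0,0.084],[0,0,0.084],[0,0,0],[0,0,0]]' --jaw '[0,0,0,0]'

```text
time_s: 3.2
tcp_pos: [0.621, -0.2718, 0.2879]
eef_rot: [179.9, -0.0, -152.6]
contact_force: [0.2, -0.2, -0.4]
gripper_width: 0.0876
```

```bash
python3 - <<'E'
from h import *
from plant import r
c=r.capture("wrist"); cv2.imwrite("pics/wrist2.png",c["pixels"]); np.savez("pics/wrist2.npz",**c)
s=r.get_state(); print(s["joints"],s["qd"],s["tcp_pos"],s["eef_rot"],s["time_s"])
W=cloud(c); im=c["pixels"].astype(int)
b,g,rr=im[...,0],im[...,1],im[...,2]
near=np.hypot(W[...,0]-.577,W[...,1]+.29)<.1
m=near&(W[...,2]>.113)&(W[...,2]<.124)
P=W[m]; print(len(P),P.mean(0),np.median(P[:,2]),cv2.minAreaRect(P[:,:2].astype(np.float32)))
m=near&(im.max(2)<70)&(abs(W[...,2]-.006)<.006)
k=cv2.morphologyEx(m.astype(np.uint8),cv2.MORPH_OPEN,np.ones((3,3)))
cs,_=cv2.findContours(k,cv2.RETR_EXTERNAL,cv2.CHAIN_APPROX_NONE); C=max(cs,key=cv2.contourArea)
Q=np.array([ray(c,*p[0],.006) for p in cv2.convexHull(C)])[:,:2].astype(np.float32)
print("pad",cv2.minEnclosingCircle(Q),cv2.fitEllipse(Q))
E
```

```text
[-7.16366963e+00  1.94900025e+01  5.31384449e+00 -1.72415224e-02
 -7.58506401e+01 -5.53825525e+01] [ 0.75302722 -0.83303346 -0.26906379  0.08524707  0.0512011  -0.11156734] [ 0.62103795 -0.2712572   0.28829377] [ 1.79971019e+02 -1.25578469e-02 -1.52550438e+02] 3.25
2056 [ 0.57300344 -0.29902205  0.11751898] 0.11759456675112379 ((0.5760126709938049, -0.2975005507469177), (0.10947354137897491, 0.021708916872739792), 27.67646026611328)
pad ((0.5718504190444946, -0.2772855758666992), 0.056020595133304596) ((0.5761967897415161, -0.28531911969184875), (0.10831736773252487, 0.11348950862884521), 127.79308319091797)
```

View pics/wrist2.png

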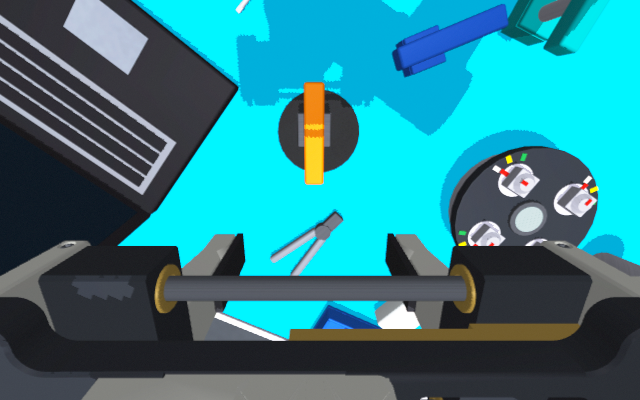

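```bash
python3 - <<'E'
from h import *
from scipy.optimize import least_squares
c=dict(np.load("pics/wrist2.npz")); crop(c,260,70,380,200,5,"pics/w2c.png")
W=cloud(c); im=c["pixels"].astype(int)
m=(np.hypot(W[...,0]-.577,W[...,1]+.285)<.075)&(im[...,0]<110)&(im[...,1]<110)&(im[...,2]<110)&(W[...,2]<.03)
cs,_=cv2.findContours(m.astype(np.uint8),cv2.RETR_EXTERNAL,cv2.CHAIN_APPROX_NONE)
E=np.vstack([q[:,0] for q in cs if len(q)>20]); 
Q=np.array([ray(c,*p,.006) for p in E])[:,:2]
f=lambda x:np.hypot(Q[:,0]-x[0],Q[:,1]-x[1])-.06
s=least_squares(f,[.577,-.288],loss="soft_l1",f_scale=.001); print(s.x,np.median(abs(s.fun)))
print(len(Q),np.mean(abs(f(s.x))<.0015))
# and socket top of wrench
from plant import r
plan(r.get_state(),[.576,-.2975,.17],-152.3)
E
```

```text
[ 0.57875086 -0.2871562 ] 0.0035733983269692834
357 0.19887955182072828
n 3 total d [-0.045  -0.0262 -0.1183] dyaw 0.25 turn z per row -0.001
[0.174, -0.008, 0.394]
[0.174, -0.008, 0.394]
[0.174, -0.008, 0.394]
```

View pics/w2c.png

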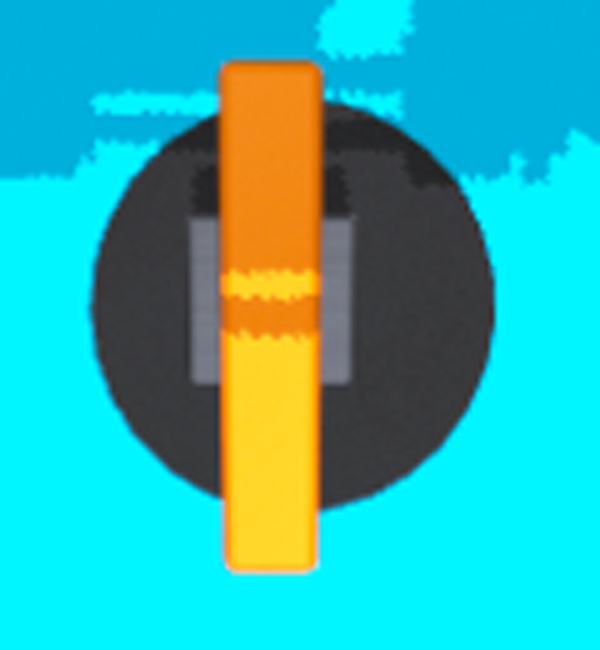

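```bash
python3 - <<'E'
from h import *
c=dict(np.load("pics/wrist2.npz"))
for u,v in((293,305),(92,305),(494,305),(293,100),(293,510)): print(ray(c,260+u/5-.4,70+v/5-.4,.006))
E
```

```text
[ 0.57655105 -0.28950003  0.006     ]
[ 0.60362694 -0.34165238  0.006     ]
[ 0.54946708 -0.23733212  0.006     ]
[ 0.52678543 -0.31557659  0.006     ]
[ 0.63085512 -0.26104537  0.006     ]
```

Pad centre is about (0.5775, -0.289), with radius 59–60 mm as expected. The wrench is at (0.576, -0.2975), yaw 27.7°. The crop confirms the orange handle on the dark socket, standing off-centre on the pad. I'll go down and grip.

Call:
apply_moves --slide '[[0.17,0,0.4],[0.17,-0.01,0.4],[0.18,-0.01,0.38],[0,0,0],[0,0,0]]' --turn '[[0,0,-0.003],[0,0,0],[0,0,0],[0,0,0],[0,0,0]]' --jaw '[0,0,0,0,0]'

```text
time_s: 3.75
tcp_pos: [0.5759, -0.2972, 0.171]
eef_rot: [-180.0, -0.0, -152.3]
contact_force: [0.4, 0.1, 0.8]
gripper_width: 0.0875
```

```bash
python3 - <<'E'
from h import *
from plant import r
s=r.get_state(); print(s["tcp_pos"],s["eef_rot"])
plan(s,[.576,-.2975,.1],-152.3)
E
```

```text
[ 0.5759417  -0.29723894  0.17104215] [-1.79989731e+02 -2.70069371e-02 -1.52288702e+02]
n 2 total d [ 0.0001 -0.0003 -0.071 ] dyaw -0.01 turn z per row 0.0001
[0.0, -0.001, 0.355]
[0.0, -0.001, 0.355]
```

Call:
apply_moves --slide '[[0,0,0.36],[0,0,0.35],[0,0,0],[0,0,0],[0,0,0],[0,0,0],[0,0,0],[0,0,0]]' --turn '[[0,0,0],[0,0,0],[0,0,0],[0,0,0],[0,0,0],[0,0,0],[0,0,0],[0,0,0]]' --jaw '[0,0,0.5,1,1,1,1,1]' --newtons 45

```text
time_s: 4.55
tcp_pos: [0.5761, -0.2984, 0.1005]
eef_rot: [-179.9, 0.1, -152.4]
contact_force: [0.5, -0.1, 0.6]
gripper_width: 0.045
```

```bash
python3 - <<'E'
from h import *
from plant import r
s=r.get_state(); print(s)
E
```

```text
{'time_s': 4.55, 'joints': array([-1.01873481e+01,  2.46268030e+01, -1.27051155e+01,  4.15118838e-03,
       -5.25878609e+01, -5.22389096e+01]), 'qd': array([-0.06079406,  0.30929281, -0.2840381 , -0.04593785,  0.11066796,
        0.14605341]), 'joint_torque': array([ 6.88920706e-02, -5.92597210e+01,  2.48872644e+01,  5.93929052e+00,
       -3.98541265e-02,  1.06713831e-04]), 'tcp_pos': array([ 0.57613471, -0.29842517,  0.10050802]), 'eef_rot': array([-1.79948266e+02,  6.13987211e-02, -1.52423710e+02]), 'contact_force': array([ 0.45211104, -0.13861853,  0.57124019]), 'moment': array([ 0.11565491, -0.11242732,  0.0150722 ]), 'gripper_width': 0.045003260388361874}
```

Call:
apply_moves --slide '[[0,0,0],[0,0,0],[0,0,0],[0,0,0]]' --turn '[[0,0,0],[0,0,0],[0,0,0],[0,0,0]]' --jaw '[1,1,1,1]'

```text
time_s: 4.95
tcp_pos: [0.5756, -0.2982, 0.0994]
eef_rot: [180.0, -0.0, -152.4]
contact_force: [-1.7, 1.4, -0.0]
gripper_width: 0.0217
```

```bash
python3 - <<'E'
from h import *
from plant import r
s=r.get_state(); print(s["contact_force"],s["moment"],s["gripper_width"],s["tcp_pos"],s["eef_rot"])
plan(s,[s["tcp_pos"][0],s["tcp_pos"][1],.24],-152.4)
E
```

```text
[-1.7091653   1.44702132 -0.00474382] [0.35530717 0.01577758 0.07709945] 0.021712203261230772 [ 0.57557113 -0.29821879  0.09943576] [ 1.79978550e+02 -1.96967996e-02 -1.52424421e+02]
n 4 total d [0.     0.     0.1406] dyaw 0.02 turn z per row -0.0001
[0.0, 0.0, -0.351]
[0.0, 0.0, -0.351]
[0.0, 0.0, -0.351]
[0.0, 0.0, -0.351]
```

Call:
apply_moves --slide '[[0,0,-0.35],[0,0,-0.35],[0,0,-0.35],[0,0,-0.35],[0,0,0]]' --turn '[[0,0,0],[0,0,0],[0,0,0],[0,0,0],[0,0,0]]' --jaw '[1,1,1,1,1]'

```text
time_s: 5.45
tcp_pos: [0.5778, -0.2993, 0.245]
eef_rot: [-179.6, 0.3, -152.4]
contact_force: [1.0, -1.1, -3.2]
gripper_width: 0.0218
```

```bash
python3 - <<'E'
from h import *
from plant import r
s=r.get_state(); print(s["contact_force"],s["moment"],s["gripper_width"],s["tcp_pos"],s["eef_rot"])
plan(s,[.5812,.076,.235],-91)
c=r.capture("wrist"); cv2.imwrite("pics/wrist3.png",c["pixels"]); np.savez("pics/wrist3.npz",**c)
E
```

```text
[ 1.02401132 -1.1187217  -3.21973015] [ 0.04138147 -0.31501653  0.01535797] 0.021768342274413828 [ 0.57784645 -0.29927481  0.24500378] [-179.64796593    0.30913412 -152.39037261]
n 9 total d [ 0.0034  0.3753 -0.01  ] dyaw 61.39 turn z per row -0.0794
[-0.197, 0.368, 0.011]
[-0.239, 0.342, 0.011]
[-0.278, 0.311, 0.011]
[-0.313, 0.276, 0.011]
[-0.343, 0.237, 0.011]
[-0.369, 0.194, 0.011]
[-0.389, 0.149, 0.011]
[-0.404, 0.102, 0.011]
[-0.414, 0.053, 0.011]
```

View pics/wrist3.png

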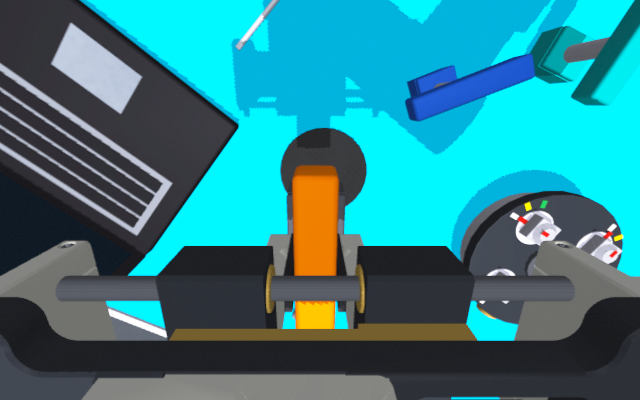

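The wrench is held straight in the jaws at (315,240), and the pad behind it is empty. On to the first bolt, P.

Call:
apply_moves --slide '[[-0.2,0.37,0.01],[-0.24,0.34,0.01],[-0.28,0.31,0.01],[-0.31,0.28,0.01],[-0.34,0.24,0.01],[-0.37,0.19,0.01],[-0.39,0.15,0.01],[-0.4,0.1,0.01]]' --turn '[[0,0,-0.079],[0,0,-0.079],[0,0,-0.08],[0,0,-0.079],[0,0,-0.08],[0,0,-0.079],[0,0,-0.08],[0,0,-0.079]]' --jaw '[1,1,1,1,1,1,1,1]'

```text
time_s: 6.3
tcp_pos: [0.5777, 0.0367, 0.2294]
eef_rot: [179.8, -0.1, -97.6]
contact_force: [1.5, -1.0, -4.1]
gripper_width: 0.0212
```

Call:
apply_moves --slide '[[-0.41,0.05,0.01],[0,0,0],[0,0,0],[0,0,0]]' --turn '[[0,0,-0.08],[0,0,0],[0,0,0],[0,0,0]]' --jaw '[1,1,1,1]'

```text
time_s: 6.7
tcp_pos: [0.579, 0.0758, 0.2293]
eef_rot: [179.9, -0.0, -91.0]
contact_force: [0.5, 0.6, -3.4]
gripper_width: 0.0218
```

```bash
cat >> h.py <<'E'
def show(s):
    print("t",s["time_s"],"F",s["contact_force"].round(1),"M",s["moment"].round(2),"w",round(s["gripper_width"],4),"tcp",s["tcp_pos"].round(4),"rot",s["eef_rot"].round(2),"j",s["joints"].round(0))
E
python3 - <<'E'
from h import *
from plant import r
s=r.get_state(); show(s)
plan(s,[.5812,.076,.185],-91)
c=r.capture("scene");np.savez("pics/scene4.npz",**c); crop(c,280,110,440,250,5,"pics/scene4.png")
E
```

```text
t 6.7 F [ 0.5  0.6 -3.4] M [ 0.11 -0.05  0.03] w 0.0218 tcp [0.579  0.0758 0.2293] rot [ 1.7987e+02 -5.0000e-02 -9.1040e+01] j [ 27.  13. -12.  -0. -66. -28.]
n 1 total d [ 0.0022  0.0002 -0.0443] dyaw 0.04 turn z per row -0.0004
[-0.003, -0.022, 0.443]
```

View pics/scene4.png

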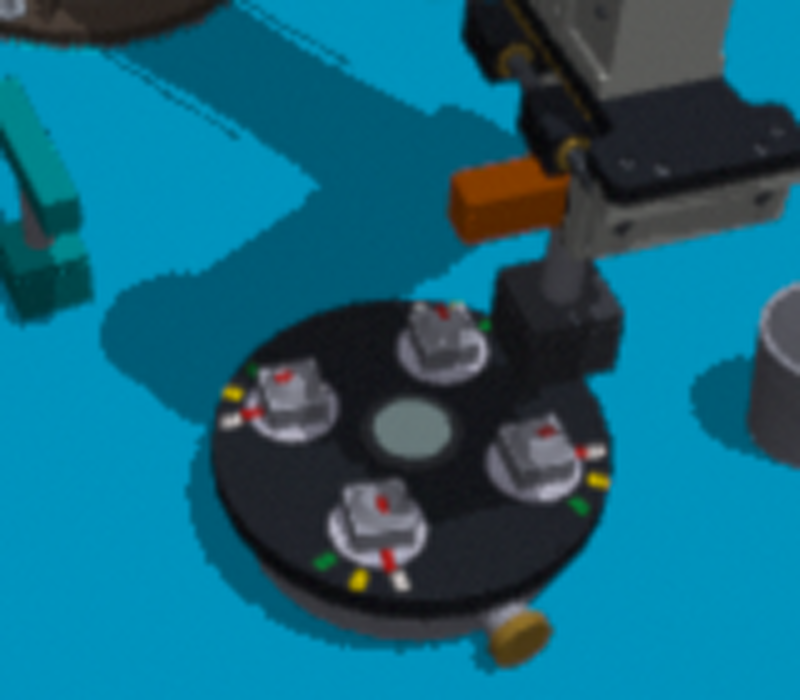

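```bash
python3 - <<'E'
from h import *
c=dict(np.load("pics/scene4.npz"))
m=np.array([.579,.0758,.1358]);
P=[m,m+[0,0,.03],m+[.022,.022,0],m+[.022,-.022,0],m+[.022,.022,.03],[.5812,.076,.079]]
print(((proj(c,P)-[280,110])*5).round(0))
print(((proj(c,np.array(P)+[.006,-.003,0])-[280,110])*5).round(0))
W=cloud(c); near=(np.hypot(W[...,0]-.58,W[...,1]-.076)<.05)&(W[...,2]>.13)&(W[...,2]<.165)
print(W[near].min(0),W[near].max(0), len(W[near]))
E
```

```text
[[547. 345.]
 [555. 298.]
 [612. 367.]
 [522. 389.]
 [622. 321.]
 [536. 430.]]
[[547. 356.]
 [555. 309.]
 [612. 378.]
 [521. 400.]
 [621. 331.]
 [535. 441.]]
[0.55572607 0.05354229 0.13321908] [0.60287277 0.09944643 0.16495257] 255
```

Call:
apply_moves --slide '[[0,-0.02,0.22],[0,0,0.22],[0,0,0],[0,0,0]]' --turn '[[0,0,0],[0,0,0],[0,0,0],[0,0,0]]' --jaw '[1,1,1,1]'

```text
time_s: 7.15
tcp_pos: [0.5818, 0.0753, 0.1867]
eef_rot: [180.0, -0.0, -91.1]
contact_force: [0.9, -1.0, -1.7]
gripper_width: 0.0219
```

```bash
python3 - <<'E'
from h import *
from plant import r
s=r.get_state(); show(s)
plan(s,[.5812,.076,.1505],-91)
c=r.capture("wrist"); cv2.imwrite("pics/wrist5.png",c["pixels"]); np.savez("pics/wrist5.npz",**c)
E
```

```text
t 7.15 F [ 0.9 -1.  -1.7] M [ 0.09 -0.15  0.05] w 0.0219 tcp [0.5818 0.0753 0.1867] rot [ 1.7996e+02 -4.0000e-02 -9.1050e+01] j [ 26.  15. -15.   0. -60. -28.]
n 1 total d [-0.0006  0.0007 -0.0362] dyaw 0.05 turn z per row -0.0006
[-0.007, 0.006, 0.362]
```

View pics/wrist5.png

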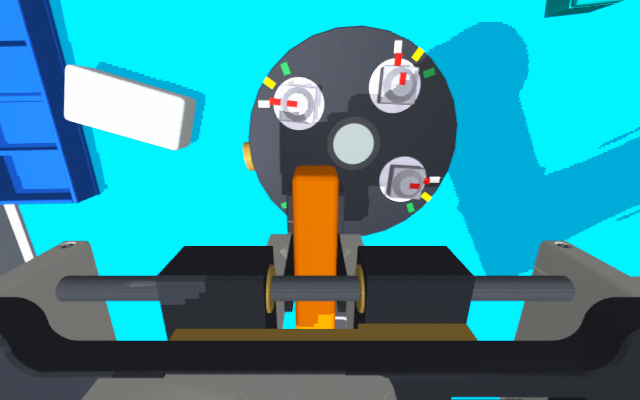

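The socket is above bolt P, hidden under the handle at (315,235), and the other three bolts are visible. Descending gently.

Call:
apply_moves --slide '[[-0.01,0,0.1],[0,0,0.1],[0,0,0.08]]' --turn '[[0,0,0],[0,0,0],[0,0,0]]' --jaw '[1,1,1]'

```text
time_s: 7.5
tcp_pos: [0.5816, 0.0773, 0.1579]
eef_rot: [180.0, -0.0, -91.0]
contact_force: [0.2, -0.5, -3.5]
gripper_width: 0.0218
```

Call:
apply_moves --slide '[[0,0,0.05],[0,0,0],[0,0,0]]' --turn '[[0,0,0],[0,0,0],[0,0,0]]' --jaw '[1,1,1]'

```text
time_s: 7.8
tcp_pos: [0.5818, 0.0774, 0.1535]
eef_rot: [180.0, -0.0, -91.0]
contact_force: [-0.0, -0.7, -3.8]
gripper_width: 0.0213
```

```bash
python3 - <<'E'
from h import *
from plant import r
s=r.get_state(); show(s)
E
```

```text
t 7.8 F [-0.  -0.7 -3.8] M [-0.05 -0.   -0.01] w 0.0213 tcp [0.5818 0.0774 0.1535] rot [ 1.7999e+02 -1.0000e-02 -9.0970e+01] j [ 27.  16. -17.   0. -56. -28.]
```

Call:
apply_moves --slide '[[0,0,0.01],[0,0,0],[0,0,0],[0,0,0],[0,0,0],[0,0,0],[0,0,0],[0,0,0]]' --turn '[[0,0,0.07],[0,0,0.07],[0,0,0.07],[0,0,0.07],[0,0,0.07],[0,0,0.07],[0,0,0.07],[0,0,0]]' --jaw '[1,1,1,1,1,1,1,1]'

```text
time_s: 8.6
tcp_pos: [0.581, 0.0766, 0.1528]
eef_rot: [180.0, -0.1, -133.2]
contact_force: [-3.6, -3.1, -1.6]
gripper_width: 0.0221
```

```bash
python3 - <<'E'
from h import *
from plant import r
s=r.get_state(); show(s)
E
```

```text
t 8.6 F [-3.6 -3.1 -1.6] M [-1.3   1.31  0.04] w 0.0221 tcp [0.581  0.0766 0.1528] rot [ 1.7999e+02 -1.1000e-01 -1.3317e+02] j [ 27.  16. -18.   0. -56. -70.]
```

Call:
apply_moves --slide '[[0,0,-0.15],[0,0,-0.35],[-0.4,0,-0.2],[-0.4,0,0],[0,0,0],[0,0,0]]' --turn '[[0,0,0],[0,0,0],[0,0,0],[0,0,0],[0,0,0],[0,0,0]]' --jaw '[1,1,1,1,1,1]'

```text
time_s: 9.2
tcp_pos: [0.6368, 0.1368, 0.222]
eef_rot: [180.0, -0.0, -132.9]
contact_force: [0.1, 0.4, -3.6]
gripper_width: 0.0218
```

```bash
python3 - <<'E'
from h import *
from plant import r
s=r.get_state(); show(s)
c=r.capture("wrist"); cv2.imwrite("pics/wrist6.png",c["pixels"]); np.savez("pics/wrist6.npz",**c)
E
```

```text
t 9.2 F [ 0.1  0.4 -3.6] M [ 0.05 -0.   -0.02] w 0.0218 tcp [0.6368 0.1368 0.222 ] rot [ 179.98   -0.   -132.9 ] j [ 29.  19.  -4.  -0. -67. -72.]
```

View pics/wrist6.png

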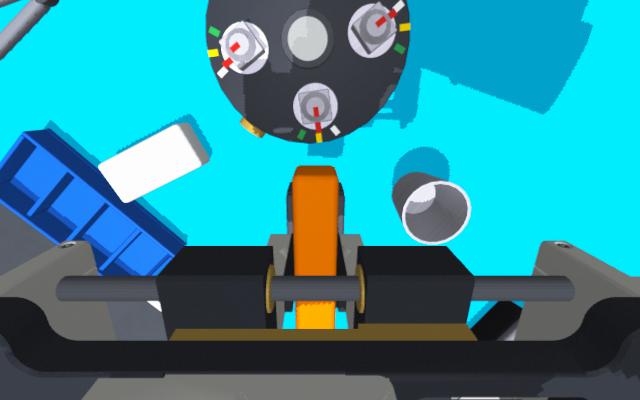

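P's red pointer at (317,125) is right on the yellow mark at (318,138). I'll re-measure the bolts in view.

```bash
cat >> h.py <<'E'
CEN=np.array([.5447,.0258]); OUT=dict(P=54,Q=144,R=-126,S=-36)
def bolts(c,cen=CEN):
    W=cloud(c); im=c["pixels"].astype(int); b,g,rr=im[...,0],im[...,1],im[...,2]
    red=((rr>120)&(g<rr*.45)&(b<rr*.45))
    for k,a in OUT.items():
        p=cen+.062*np.array([np.cos(np.radians(a)),np.sin(np.radians(a))])
        h=(np.hypot(W[...,0]-p[0],W[...,1]-p[1])<.024)&(W[...,2]>.0765)&(W[...,2]<.083)
        q=(np.hypot(W[...,0]-p[0],W[...,1]-p[1])<.035)&red
        lo=q&(W[...,2]<.062); 
        hc=W[h].mean(0) if h.sum()>20 else [0]*3
        if lo.sum()>4:
            f=W[lo].mean(0); d=f[:2]-p; ang=np.degrees(np.arctan2(d[1],d[0]))
            turn=np.radians((a-ang+180)%360-180)+.6
            print(k,"p",p.round(4),"headtop",np.round(hc,4),"n",lo.sum(),"ptr",ang.round(1),"bolt angle",turn.round(3),"foot r",np.hypot(*d).round(4))
        else: print(k,"p",p.round(4),"headtop",np.round(hc,4),"no ptr")
E
python3 - <<'E'
from h import *
for i in (1,5,6): print(i); bolts(dict(np.load(f"pics/wrist{i}.npz")))
from plant import r
plan(r.get_state(),[.5083,-.0244,.2],-95)
E
```

```text
1
P p [0.5811 0.076 ] headtop [0.581  0.076  0.0785] n 21 ptr 88.8 bolt angle -0.007 foot r 0.0238
Q p [0.4945 0.0622] headtop [0.495  0.0623 0.0786] n 23 ptr 173.7 bolt angle 0.081 foot r 0.0234
R p [ 0.5083 -0.0244] headtop [ 0.5085 -0.0235  0.0785] n 40 ptr -94.5 bolt angle 0.051 foot r 0.0216
S p [ 0.5949 -0.0106] headtop [ 0.5946 -0.01    0.0786] n 33 ptr -5.4 bolt angle 0.065 foot r 0.0217
5
P p [0.5811 0.076 ] headtop [0 0 0] no ptr
Q p [0.4945 0.0622] headtop [0.4953 0.0622 0.0785] n 32 ptr 174.2 bolt angle 0.073 foot r 0.0243
R p [ 0.5083 -0.0244] headtop [ 0.5087 -0.0237  0.0785] n 79 ptr -93.8 bolt angle 0.038 foot r 0.0218
S p [ 0.5949 -0.0106] headtop [ 0.5946 -0.0099  0.0785] n 66 ptr -5.5 bolt angle 0.067 foot r 0.022
6
P p [0.5811 0.076 ] headtop [0.5811 0.0763 0.0785] n 52 ptr 57.3 bolt angle 0.542 foot r 0.0219
Q p [0.4945 0.0622] headtop [0.4951 0.0625 0.0785] n 51 ptr 174.9 bolt angle 0.061 foot r 0.0239
R p [ 0.5083 -0.0244] headtop [0 0 0] no ptr
S p [ 0.5949 -0.0106] headtop [ 0.5948 -0.0098  0.0785] n 60 ptr -6.3 bolt angle 0.081 foot r 0.0217
n 5 total d [-0.128  -0.1605 -0.022 ] dyaw 37.95 turn z per row -0.0883
[0.409, -0.031, 0.044]
[0.41, 0.023, 0.044]
[0.403, 0.077, 0.044]
[0.39, 0.129, 0.044]
[0.369, 0.18, 0.044]
```

Call:
apply_moves --slide '[[0.41,-0.03,0.0],[0.41,0.02,0.0],[0.4,0.08,0.04],[0.39,0.13,0.09],[0.37,0.18,0.09],[0,0,0],[0,0,0],[0,0,0]]' --turn '[[0,0,-0.088],[0,0,-0.088],[0,0,-0.088],[0,0,-0.088],[0,0,-0.088],[0,0,0],[0,0,0],[0,0,0]]' --jaw '[1,1,1,1,1,1,1,1]'

```text
time_s: 10.05
tcp_pos: [0.5083, -0.024, 0.2012]
eef_rot: [-179.9, 0.0, -95.3]
contact_force: [-0.6, 0.2, -3.7]
gripper_width: 0.022
```

```bash
python3 - <<'E'
from h import *
from plant import r
s=r.get_state(); show(s)
plan(s,[.5086,-.0239,.185],-95)
E
```

```text
t 10.05 F [-0.6  0.2 -3.7] M [ 0.09 -0.14 -0.  ] w 0.022 tcp [ 0.5083 -0.024   0.2012] rot [-1.7991e+02  3.0000e-02 -9.5290e+01] j [ 19.   7. -23.   0. -60. -25.]
n 1 total d [ 0.0003  0.0001 -0.0162] dyaw 0.29 turn z per row -0.0034
[-0.002, -0.003, 0.162]
```

Call:
apply_moves --slide '[[0,0,0.16],[0,0,0.1],[0,0,0.1],[0,0,0.1],[0,0,0.03],[0,0,0]]' --turn '[[0,0,0],[0,0,0],[0,0,0],[0,0,0],[0,0,0],[0,0,0]]' --jaw '[1,1,1,1,1,1]'

```text
time_s: 10.65
tcp_pos: [0.5076, -0.0241, 0.1509]
eef_rot: [179.9, -0.0, -95.3]
contact_force: [-0.9, -0.3, -2.8]
gripper_width: 0.022
```

```bash
python3 - <<'E'
from h import *
from plant import r
s=r.get_state(); show(s)
E
```

```text
t 10.65 F [-0.9 -0.3 -2.8] M [ 0.11 -0.05 -0.01] w 0.022 tcp [ 0.5076 -0.0241  0.1509] rot [ 1.7993e+02 -3.0000e-02 -9.5260e+01] j [ 19.  10. -27.   0. -53. -25.]
```

Call:
apply_moves --slide '[[0,0,0],[0,0,0],[0,0,0],[0,0,0],[0,0,0],[0,0,0],[0,0,0],[0,0,0]]' --turn '[[0,0,0.067],[0,0,0.067],[0,0,0.067],[0,0,0.067],[0,0,0.067],[0,0,0.067],[0,0,0.067],[0,0,0]]' --jaw '[1,1,1,1,1,1,1,1]'

```text
time_s: 11.45
tcp_pos: [0.5075, -0.0243, 0.1519]
eef_rot: [180.0, -0.0, -135.7]
contact_force: [-2.5, -0.4, -3.1]
gripper_width: 0.0218
```

```bash
python3 - <<'E'
from h import *
from plant import r
s=r.get_state(); show(s)
plan({**s,"tcp_pos":s["tcp_pos"]+[0,0,.05]},[.4949,.0627,.2],-96)
E
```

```text
t 11.45 F [-2.5 -0.4 -3.1] M [-0.14  0.78  0.05] w 0.0218 tcp [ 0.5075 -0.0243  0.1519] rot [ 1.7999e+02 -3.0000e-02 -1.3566e+02] j [ 19.   9. -27.   0. -53. -65.]
n 5 total d [-0.0126  0.087  -0.0019] dyaw 39.66 turn z per row -0.0923
[-0.104, 0.142, 0.004]
[-0.122, 0.126, 0.004]
[-0.138, 0.108, 0.004]
[-0.152, 0.088, 0.004]
[-0.163, 0.066, 0.004]
```

Call:
apply_moves --slide '[[0,0,-0.15],[0,0,-0.35],[-0.1,0.14,0],[-0.12,0.13,0],[-0.14,0.11,0],[-0.15,0.09,0],[-0.16,0.07,0],[0,0,0]]' --turn '[[0,0,0],[0,0,0],[0,0,-0.092],[0,0,-0.092],[0,0,-0.092],[0,0,-0.092],[0,0,-0.092],[0,0,0]]' --jaw '[1,1,1,1,1,1,1,1]'

```text
time_s: 12.25
tcp_pos: [0.4943, 0.0641, 0.2021]
eef_rot: [-179.9, 0.1, -95.6]
contact_force: [0.1, -1.3, -3.5]
gripper_width: 0.0215
```

Call:
apply_moves --slide '[[0,0,0],[0,0,0]]' --turn '[[0,0,0],[0,0,0]]' --jaw '[1,1]'

```text
time_s: 12.45
tcp_pos: [0.494, 0.0622, 0.2017]
eef_rot: [-180.0, 0.0, -96.1]
contact_force: [-1.1, 0.0, -2.9]
gripper_width: 0.0218
```

```bash
python3 - <<'E'
from h import *
from plant import r
s=r.get_state(); show(s)
plan(s,[.4949,.0627,.186],-96)
c=r.capture("wrist"); cv2.imwrite("pics/wrist7.png",c["pixels"]); np.savez("pics/wrist7.npz",**c); bolts(c,np.array([.545,.0263]))
E
```

```text
t 12.45 F [-1.1  0.  -2.9] M [ 0.11 -0.06  0.02] w 0.0218 tcp [0.494  0.0622 0.2017] rot [-179.98    0.    -96.1 ] j [ 30.   6. -24.   0. -60. -36.]
n 1 total d [ 0.0009  0.0005 -0.0157] dyaw 0.1 turn z per row -0.0012
[-0.006, -0.008, 0.157]
P p [0.5814 0.0765] headtop [0.5801 0.0757 0.0786] n 15 ptr 58.1 bolt angle 0.528 foot r 0.0247
Q p [0.4948 0.0627] headtop [0 0 0] no ptr
R p [ 0.5086 -0.0239] headtop [ 0.508  -0.0238  0.0785] n 74 ptr -128.6 bolt angle 0.646 foot r 0.0218
S p [ 0.5952 -0.0101] headtop [ 0.594  -0.0102  0.0785] n 31 ptr -7.7 bolt angle 0.106 foot r 0.0235
```

View pics/wrist7.png

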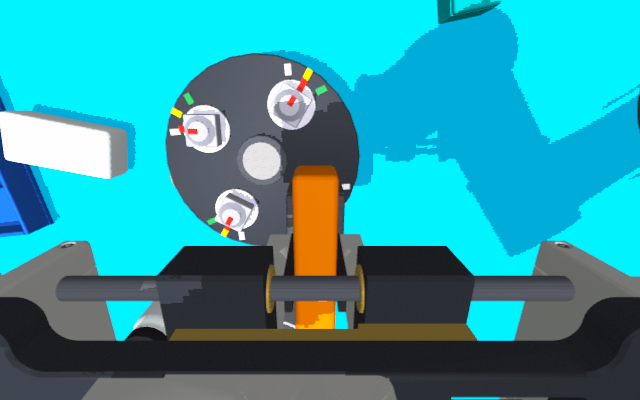

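P and R are both at yellow. Now down on Q.

Call:
apply_moves --slide '[[0,0,0.16],[0,0,0.1],[0,0,0.1],[0,0,0.1],[0,0,0.03],[0,0,0]]' --turn '[[0,0,0],[0,0,0],[0,0,0],[0,0,0],[0,0,0],[0,0,0]]' --jaw '[1,1,1,1,1,1]'

```text
time_s: 13.1
tcp_pos: [0.4937, 0.0623, 0.152]
eef_rot: [179.9, -0.0, -96.1]
contact_force: [0.2, 0.5, -2.7]
gripper_width: 0.0219
```

```bash
python3 - <<'E'
from h import *
from plant import r
s=r.get_state(); show(s)
E
```

```text
t 13.1 F [ 0.2  0.5 -2.7] M [ 0.07 -0.07 -0.  ] w 0.0219 tcp [0.4937 0.0623 0.152 ] rot [ 1.7995e+02 -4.0000e-02 -9.6050e+01] j [ 30.   8. -28.   0. -53. -36.]
```

-96 to -135: 39° = 0.681 rad = 0.454.

Call:
apply_moves --slide '[[0,0,0],[0,0,0],[0,0,0],[0,0,0],[0,0,0],[0,0,0],[0,0,0],[0,0,0]]' --turn '[[0,0,0.065],[0,0,0.065],[0,0,0.065],[0,0,0.065],[0,0,0.065],[0,0,0.065],[0,0,0.065],[0,0,0]]' --jaw '[1,1,1,1,1,1,1,1]'

```text
time_s: 13.9
tcp_pos: [0.4937, 0.0623, 0.1529]
eef_rot: [180.0, -0.0, -135.2]
contact_force: [-1.3, -1.6, -2.5]
gripper_width: 0.0218
```

```bash
python3 - <<'E'
from h import *
from plant import r
s=r.get_state(); show(s)
plan({**s,"tcp_pos":s["tcp_pos"]+[0,0,.05]},[.5952,-.0103,.2],-96)
E
```

```text
t 13.9 F [-1.3 -1.6 -2.5] M [-0.19  0.64  0.03] w 0.0218 tcp [0.4937 0.0623 0.1529] rot [ 1.8000e+02 -2.0000e-02 -1.3522e+02] j [ 30.   8. -28.   0. -53. -75.]
n 5 total d [ 0.1015 -0.0726 -0.0029] dyaw 39.22 turn z per row -0.0913
[-0.042, -0.246, 0.006]
[-0.008, -0.25, 0.006]
[0.026, -0.248, 0.006]
[0.06, -0.242, 0.006]
[0.092, -0.232, 0.006]
```

Call:
apply_moves --slide '[[0,0,-0.15],[0,0,-0.35],[-0.04,-0.25,0],[-0.01,-0.25,0],[0.03,-0.25,0],[0.06,-0.24,0],[0.09,-0.23,0],[0,0,0]]' --turn '[[0,0,0],[0,0,0],[0,0,-0.091],[0,0,-0.091],[0,0,-0.091],[0,0,-0.091],[0,0,-0.091],[0,0,0]]' --jaw '[1,1,1,1,1,1,1,1]'

```text
time_s: 14.7
tcp_pos: [0.5977, -0.0117, 0.2024]
eef_rot: [-179.9, -0.0, -95.7]
contact_force: [-0.7, -0.4, -3.6]
gripper_width: 0.022
```

Call:
apply_moves --slide '[[0,0,0],[0,0,0]]' --turn '[[0,0,0],[0,0,0]]' --jaw '[1,1]'

```text
time_s: 14.9
tcp_pos: [0.5949, -0.0102, 0.2026]
eef_rot: [180.0, 0.0, -96.1]
contact_force: [-0.1, 0.3, -3.0]
gripper_width: 0.0218
```

```bash
python3 - <<'E'
from h import *
from plant import r
s=r.get_state(); show(s)
plan(s,[.5952,-.0103,.186],-96)
c=r.capture("wrist"); cv2.imwrite("pics/wrist8.png",c["pixels"]); np.savez("pics/wrist8.npz",**c); bolts(c,np.array([.545,.0263]))
E
```

```text
t 14.9 F [-0.1  0.3 -3. ] M [ 0.12 -0.05  0.03] w 0.0218 tcp [ 0.5949 -0.0102  0.2026] rot [ 1.7999e+02  1.0000e-02 -9.6070e+01] j [ 18.  15. -13.  -0. -62. -24.]
n 1 total d [ 0.0003 -0.0001 -0.0166] dyaw 0.07 turn z per row -0.0008
[0.001, -0.003, 0.166]
P p [0.5814 0.0765] headtop [0 0 0] no ptr
Q p [0.4948 0.0627] headtop [0.494  0.0546 0.0779] no ptr
R p [ 0.5086 -0.0239] headtop [ 0.5088 -0.0244  0.0785] n 62 ptr -128.3 bolt angle 0.641 foot r 0.0218
S p [ 0.5952 -0.0101] headtop [0 0 0] no ptr
```

View pics/wrist8.png

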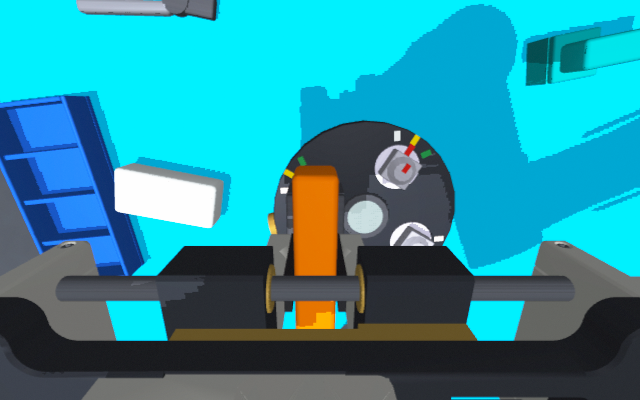

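Over S now. Same descent and turn. Q is hidden from here, so I'll check it next, before the second pass.

Call:
apply_moves --slide '[[0,0,0.16],[0,0,0.1],[0,0,0.1],[0,0,0.1],[0,0,0.04],[0,0,0]]' --turn '[[0,0,0],[0,0,0],[0,0,0],[0,0,0],[0,0,0],[0,0,0]]' --jaw '[1,1,1,1,1,1]'

```text
time_s: 15.55
tcp_pos: [0.595, -0.0105, 0.1518]
eef_rot: [179.9, -0.0, -96.0]
contact_force: [0.2, -0.7, -4.7]
gripper_width: 0.0217
```

```bash
python3 - <<'E'
from h import *
from plant import r
s=r.get_state(); show(s)
E
```

```text
t 15.55 F [ 0.2 -0.7 -4.7] M [ 0.05 -0.04 -0.03] w 0.0217 tcp [ 0.595  -0.0105  0.1518] rot [ 1.7993e+02 -3.0000e-02 -9.6050e+01] j [ 18.  17. -16.  -0. -56. -24.]
```

Call:
apply_moves --slide '[[0,0,0],[0,0,0],[0,0,0],[0,0,0],[0,0,0],[0,0,0],[0,0,0],[0,0,0]]' --turn '[[0,0,0.065],[0,0,0.065],[0,0,0.065],[0,0,0.065],[0,0,0.065],[0,0,0.065],[0,0,0.065],[0,0,0]]' --jaw '[1,1,1,1,1,1,1,1]'

```text
time_s: 16.35
tcp_pos: [0.5944, -0.0106, 0.1527]
eef_rot: [179.9, -0.1, -135.2]
contact_force: [-3.6, 0.4, -1.8]
gripper_width: 0.0217
```

```bash
python3 - <<'E'
from h import *
from plant import r
s=r.get_state(); show(s)
plan({**s,"tcp_pos":s["tcp_pos"]+[0,0,.05]},[.5812,.0763,.2],-128)
plan({**s,"tcp_pos":s["tcp_pos"]+[0,0,.05]},[.60,.13,.25],-100)
E
```

```text
t 16.35 F [-3.6  0.4 -1.8] M [0.24 1.74 0.02] w 0.0217 tcp [ 0.5944 -0.0106  0.1527] rot [ 1.7994e+02 -9.0000e-02 -1.3523e+02] j [ 18.  17. -16.  -0. -56. -63.]
n 2 total d [-0.0132  0.0869 -0.0027] dyaw 7.23 turn z per row -0.0421
[-0.259, 0.355, 0.014]
[-0.281, 0.338, 0.014]
n 5 total d [0.0056 0.1406 0.0473] dyaw 35.23 turn z per row -0.082
[-0.206, 0.192, -0.095]
[-0.228, 0.165, -0.095]
[-0.246, 0.136, -0.095]
[-0.261, 0.105, -0.095]
[-0.272, 0.072, -0.095]
```

Call:
apply_moves --slide '[[0,0,-0.15],[0,0,-0.35],[-0.34,0.2,-0.05],[-0.34,0.2,-0.05],[-0.34,0.2,-0.05],[-0.34,0.2,-0.05],[0,0,0],[0,0,0]]' --turn '[[0,0,0],[0,0,0],[0,0,-0.02],[0,0,-0.02],[0,0,-0.02],[0,0,-0.02],[0,0,0],[0,0,0]]' --jaw '[1,1,1,1,1,1,1,1]'

```text
time_s: 17.15
tcp_pos: [0.6289, 0.145, 0.2227]
eef_rot: [-180.0, 0.0, -128.0]
contact_force: [0.2, -0.9, -3.3]
gripper_width: 0.0213
```

```bash
python3 - <<'E'
from h import *
from plant import r
s=r.get_state(); show(s)
plan(s,[.5812,.0763,.195],-126)
c=r.capture("wrist"); cv2.imwrite("pics/wrist9.png",c["pixels"]); np.savez("pics/wrist9.npz",**c); bolts(c,np.array([.545,.0263]))
E
```

```text
t 17.15 F [ 0.2 -0.9 -3.3] M [ 0.02 -0.11  0.02] w 0.0213 tcp [0.6289 0.145  0.2227] rot [-1.7997e+02  4.0000e-02 -1.2804e+02] j [ 30.  18.  -5.   0. -67. -68.]
n 2 total d [-0.0477 -0.0687 -0.0277] dyaw 2.04 turn z per row -0.0119
[0.418, -0.024, 0.138]
[0.418, -0.017, 0.138]
P p [0.5814 0.0765] headtop [0.5812 0.0762 0.0785] n 56 ptr 57.4 bolt angle 0.541 foot r 0.0212
Q p [0.4948 0.0627] headtop [0.4951 0.0627 0.0785] n 54 ptr 145.0 bolt angle 0.582 foot r 0.0234
R p [ 0.5086 -0.0239] headtop [0 0 0] no ptr
S p [ 0.5952 -0.0101] headtop [ 0.5947 -0.0098  0.0785] n 51 ptr -38.4 bolt angle 0.642 foot r 0.0226
```

View pics/wrist9.png

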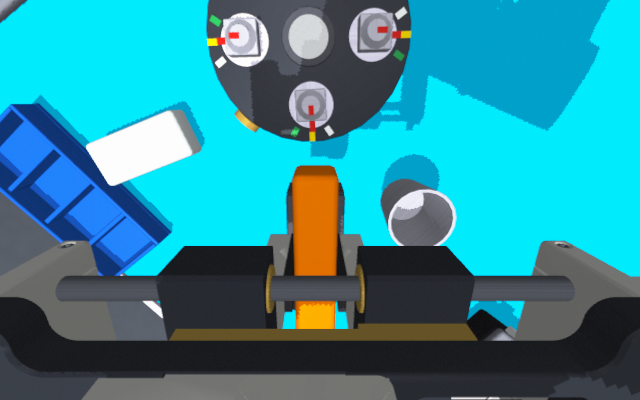

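All four pointers are at yellow: P (311,125)/(312,136), Q (383,30), S (235,37), and R from the earlier view. Second pass, starting with P.

Call:
apply_moves --slide '[[0.42,-0.02,0.1],[0.42,-0.02,0.18],[0,0,0],[0,0,0],[0,0,0]]' --turn '[[0,0,-0.012],[0,0,-0.012],[0,0,0],[0,0,0],[0,0,0]]' --jaw '[1,1,1,1,1]'

```text
time_s: 17.7
tcp_pos: [0.581, 0.0745, 0.1954]
eef_rot: [-179.9, 0.1, -126.2]
contact_force: [0.8, 1.5, -3.1]
gripper_width: 0.0215
```

```bash
python3 - <<'E'
from h import *
from plant import r
s=r.get_state(); show(s)
plan(s,[.5812,.0763,.152],-126)
E
```

```text
t 17.7 F [ 0.8  1.5 -3.1] M [ 0.12 -0.14  0.06] w 0.0215 tcp [0.581  0.0745 0.1954] rot [-1.7993e+02  8.0000e-02 -1.2623e+02] j [ 26.  14. -15.   0. -61. -63.]
n 1 total d [ 0.0002  0.0018 -0.0434] dyaw 0.23 turn z per row -0.0027
[-0.016, 0.009, 0.434]
```

Call:
apply_moves --slide '[[-0.01,0.01,0.1],[0,0,0.1],[0,0,0.1],[0,0,0.1],[0,0,0.03],[0,0,0]]' --turn '[[0,0,0],[0,0,0],[0,0,0],[0,0,0],[0,0,0],[0,0,0]]' --jaw '[1,1,1,1,1,1]'

```text
time_s: 18.3
tcp_pos: [0.5796, 0.0762, 0.1506]
eef_rot: [180.0, -0.1, -126.2]
contact_force: [-0.6, -0.8, -3.3]
gripper_width: 0.0216
```

```bash
python3 - <<'E'
from h import *
from plant import r
s=r.get_state(); show(s)
E
```

```text
t 18.3 F [-0.6 -0.8 -3.3] M [ 0.11 -0.12  0.02] w 0.0216 tcp [0.5796 0.0762 0.1506] rot [ 1.7996e+02 -8.0000e-02 -1.2620e+02] j [ 27.  16. -18.   0. -56. -63.]
```

Call:
apply_moves --slide '[[0,0,0],[0,0,0],[0,0,0],[0,0,0],[0,0,0],[0,0,0],[0,0,0],[0,0,0]]' --turn '[[0,0,0.07],[0,0,0.07],[0,0,0.07],[0,0,0.07],[0,0,0.07],[0,0,0.07],[0,0,0.07],[0,0,0.02]]' --jaw '[1,1,1,1,1,1,1,1]'

```text
time_s: 19.1
tcp_pos: [0.5798, 0.0767, 0.1518]
eef_rot: [180.0, 0.0, -170.2]
contact_force: [-1.1, 2.5, -4.4]
gripper_width: 0.022
```

```bash
python3 - <<'E'
from h import *
from plant import r
s=r.get_state(); show(s)
E
```

```text
t 19.1 F [-1.1  2.5 -4.4] M [1.   0.61 0.41] w 0.022 tcp [0.5798 0.0767 0.1518] rot [ 179.97    0.   -170.16] j [  27.   16.  -18.   -0.  -56. -107.]
```

Mz is rising to 0.41, so it's near the stop. Pressing slightly further.

Call:
apply_moves --slide '[[0,0,0],[0,0,0],[0,0,0],[0,0,0]]' --turn '[[0,0,0.02],[0,0,0.02],[0,0,0.02],[0,0,0]]' --jaw '[1,1,1,1]'

```text
time_s: 19.5
tcp_pos: [0.58, 0.0764, 0.1518]
eef_rot: [-180.0, 0.0, -175.2]
contact_force: [-3.7, 2.6, -1.5]
gripper_width: 0.0218
```

```bash
python3 - <<'E'
from h import *
from plant import r
s=r.get_state(); show(s)
E
```

```text
t 19.5 F [-3.7  2.6 -1.5] M [1.12 1.06 1.53] w 0.0218 tcp [0.58   0.0764 0.1518] rot [-1.7999e+02  1.0000e-02 -1.7517e+02] j [  27.   16.  -18.    0.  -56. -112.]
```

```bash
python3 - <<'E'
from h import *
from plant import r
s=r.get_state(); 
plan({**s,"tcp_pos":s["tcp_pos"]+[0,0,.05],"eef_rot":np.array([180,0,-170.])},[.5086,-.0239,.2],-126)
E
```

```text
n 6 total d [-0.0714 -0.1003 -0.0018] dyaw 44.0 turn z per row -0.0853
[0.146, -0.144, 0.003]
[0.163, -0.124, 0.003]
[0.178, -0.102, 0.003]
[0.189, -0.079, 0.003]
[0.198, -0.054, 0.003]
[0.203, -0.028, 0.003]
```

Call:
apply_moves --slide '[[0,0,0],[0,0,-0.15],[0,0,-0.35],[0.15,-0.14,0],[0.16,-0.12,0],[0.18,-0.1,0],[0.19,-0.08,0],[0.2,-0.05,0]]' --turn '[[0,0,-0.06],[0,0,0],[0,0,0],[0,0,-0.085],[0,0,-0.085],[0,0,-0.085],[0,0,-0.085],[0,0,-0.085]]' --jaw '[1,1,1,1,1,1,1,1]'

```text
time_s: 20.3
tcp_pos: [0.5193, -0.0073, 0.2018]
eef_rot: [-180.0, 0.0, -133.3]
contact_force: [0.1, 0.5, -3.4]
gripper_width: 0.0215
```

Call:
apply_moves --slide '[[0.2,-0.03,0],[0,0,0],[0,0,0],[0,0,0]]' --turn '[[0,0,-0.085],[0,0,0],[0,0,0],[0,0,0]]' --jaw '[1,1,1,1]'

```text
time_s: 20.7
tcp_pos: [0.5084, -0.0227, 0.2018]
eef_rot: [-180.0, 0.0, -126.3]
contact_force: [-0.6, 0.5, -3.2]
gripper_width: 0.0218
```

```bash
python3 - <<'E'
from h import *
from plant import r
s=r.get_state(); show(s)
plan(s,[.5086,-.0239,.152],-126)
c=r.capture("wrist"); cv2.imwrite("pics/wrist10.png",c["pixels"])
c=r.capture("scene"); crop(c,280,110,440,250,5,"pics/scene10.png")
E
```

```text
t 20.7 F [-0.6  0.5 -3.2] M [ 0.08 -0.11  0.02] w 0.0218 tcp [ 0.5084 -0.0227  0.2018] rot [-1.7996e+02  3.0000e-02 -1.2633e+02] j [ 20.   7. -23.   0. -60. -56.]
n 2 total d [ 0.0002 -0.0012 -0.0498] dyaw 0.33 turn z per row -0.0019
[0.004, -0.004, 0.249]
[0.004, -0.004, 0.249]
```

View pics/wrist10.png

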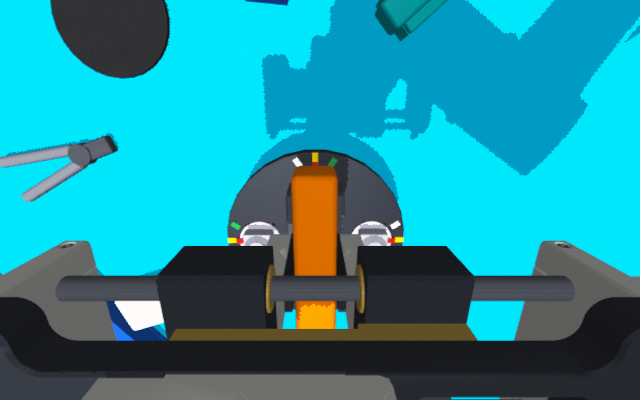

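View pics/scene10.png

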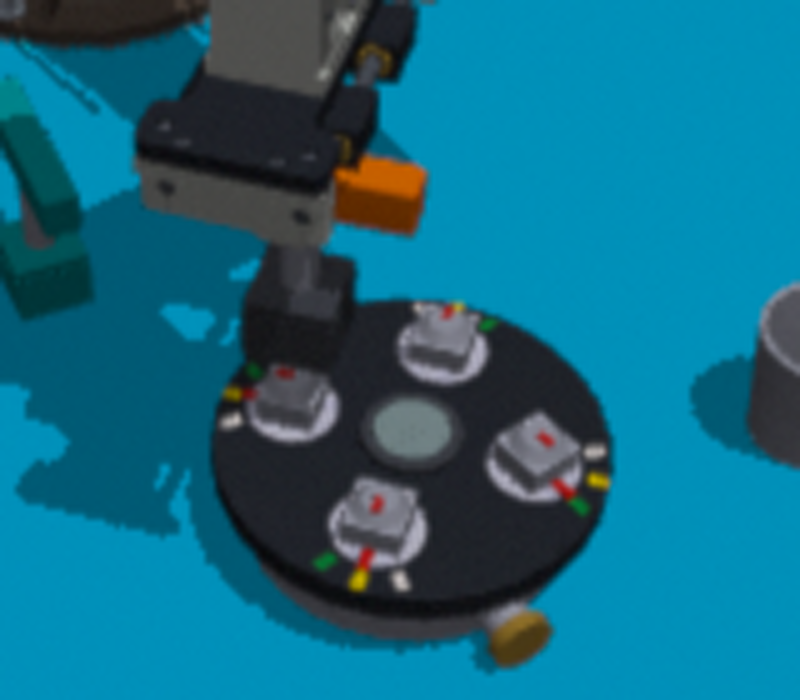

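In the scene crop, P (540,450) now has its pointer on green at (578,505), and the other three are still at yellow. The socket hovers over R. Descend and turn.

Call:
apply_moves --slide '[[0.01,-0.01,0.16],[0,0,0.1],[0,0,0.1],[0,0,0.1],[0,0,0.04],[0,0,0]]' --turn '[[0,0,0],[0,0,0],[0,0,0],[0,0,0],[0,0,0],[0,0,0]]' --jaw '[1,1,1,1,1,1]'

```text
time_s: 21.4
tcp_pos: [0.5077, -0.0242, 0.1508]
eef_rot: [180.0, -0.1, -126.2]
contact_force: [0.7, 0.1, -4.0]
gripper_width: 0.0219
```

```bash
python3 - <<'E'
from h import *
from plant import r
s=r.get_state(); show(s)
E
```

```text
t 21.4 F [ 0.7  0.1 -4. ] M [ 0.09 -0.07  0.03] w 0.0219 tcp [ 0.5077 -0.0242  0.1508] rot [ 1.7995e+02 -7.0000e-02 -1.2621e+02] j [ 19.  10. -27.  -0. -53. -56.]
```

Call:
apply_moves --slide '[[0,0,0],[0,0,0],[0,0,0],[0,0,0],[0,0,0],[0,0,0],[0,0,0],[0,0,0]]' --turn '[[0,0,0.07],[0,0,0.07],[0,0,0.07],[0,0,0.07],[0,0,0.07],[0,0,0.07],[0,0,0.07],[0,0,0.02]]' --jaw '[1,1,1,1,1,1,1,1]'

```text
time_s: 22.2
tcp_pos: [0.5073, -0.0239, 0.1517]
eef_rot: [180.0, -0.1, -170.2]
contact_force: [-5.1, 2.8, -0.8]
gripper_width: 0.0214
```

Call:
apply_moves --slide '[[0,0,0],[0,0,0],[0,0,0],[0,0,0]]' --turn '[[0,0,0.02],[0,0,0.02],[0,0,0.02],[0,0,0]]' --jaw '[1,1,1,1]'

```text
time_s: 22.6
tcp_pos: [0.5076, -0.0241, 0.1517]
eef_rot: [-180.0, -0.1, -175.1]
contact_force: [-5.3, 2.8, -0.8]
gripper_width: 0.0218
```

```bash
python3 - <<'E'
from h import *
from plant import r
s=r.get_state(); show(s)
plan({**s,"tcp_pos":s["tcp_pos"]+[0,0,.05],"eef_rot":np.array([180,0,-170.])},[.495,.0627,.2],-126)
E
```

```text
t 22.6 F [-5.3  2.8 -0.8] M [1.16 1.84 1.38] w 0.0218 tcp [ 0.5076 -0.0241  0.1517] rot [-1.7998e+02 -5.0000e-02 -1.7508e+02] j [  19.    9.  -27.    0.  -53. -105.]
n 6 total d [-0.0126  0.0868 -0.0017] dyaw 44.0 turn z per row -0.0853
[-0.004, 0.146, 0.003]
[-0.023, 0.144, 0.003]
[-0.041, 0.14, 0.003]
[-0.059, 0.134, 0.003]
[-0.075, 0.125, 0.003]
[-0.091, 0.115, 0.003]
```

At the stop (Mz 1.4). Back off, lift, and go to Q.

Call:
apply_moves --slide '[[0,0,0],[0,0,-0.15],[0,0,-0.35],[0,0.15,0],[-0.02,0.14,0],[-0.04,0.14,0],[-0.06,0.13,0],[-0.08,0.13,0]]' --turn '[[0,0,-0.06],[0,0,0],[0,0,0],[0,0,-0.085],[0,0,-0.085],[0,0,-0.085],[0,0,-0.085],[0,0,-0.085]]' --jaw '[1,1,1,1,1,1,1,1]'

```text
time_s: 23.4
tcp_pos: [0.4979, 0.0488, 0.2022]
eef_rot: [-179.9, 0.1, -133.2]
contact_force: [0.4, 0.1, -3.3]
gripper_width: 0.0216
```

Call:
apply_moves --slide '[[-0.09,0.12,0],[0,0,0],[0,0,0],[0,0,0]]' --turn '[[0,0,-0.085],[0,0,0],[0,0,0],[0,0,0]]' --jaw '[1,1,1,1]'

```text
time_s: 23.8
tcp_pos: [0.495, 0.0627, 0.2017]
eef_rot: [-180.0, 0.0, -126.3]
contact_force: [0.7, -0.1, -3.3]
gripper_width: 0.0214
```

```bash
python3 - <<'E'
from h import *
from plant import r
s=r.get_state(); show(s)
plan(s,[.495,.0627,.152],-126)
c=r.capture("wrist"); cv2.imwrite("pics/wrist11.png",c["pixels"]); bolts(c,np.array([.545,.0263]))
E
```

```text
t 23.8 F [ 0.7 -0.1 -3.3] M [ 0.09 -0.04 -0.06] w 0.0214 tcp [0.495  0.0627 0.2017] rot [-1.7998e+02  1.0000e-02 -1.2632e+02] j [ 30.   6. -24.   0. -60. -66.]
n 2 total d [ 0.     -0.     -0.0497] dyaw 0.32 turn z per row -0.0019
[0.0, -0.0, 0.249]
[0.0, -0.0, 0.249]
P p [0.5814 0.0765] headtop [0.5758 0.0702 0.078 ] no ptr
Q p [0.4948 0.0627] headtop [0 0 0] no ptr
R p [ 0.5086 -0.0239] headtop [ 0.5076 -0.0238  0.0786] n 73 ptr -161.4 bolt angle 1.219 foot r 0.0218
S p [ 0.5952 -0.0101] headtop [ 0.5938 -0.0101  0.0784] n 21 ptr -38.3 bolt angle 0.64 foot r 0.024
```

View pics/wrist11.png

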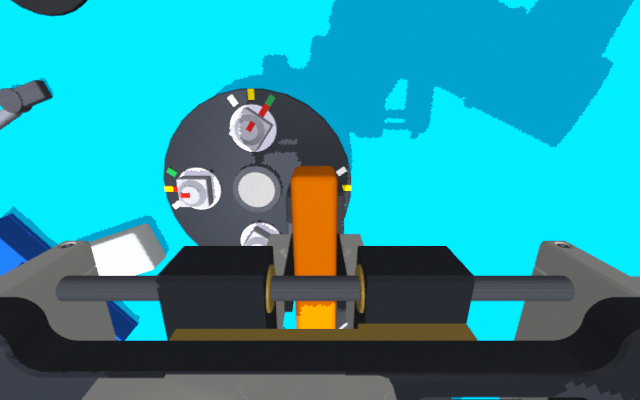

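R's pointer at (263,112) is on green (268,100), measured 1.22. S is still at yellow. Now Q.

Call:
apply_moves --slide '[[0,0,0.16],[0,0,0.1],[0,0,0.1],[0,0,0.1],[0,0,0.03],[0,0,0]]' --turn '[[0,0,0],[0,0,0],[0,0,0],[0,0,0],[0,0,0],[0,0,0]]' --jaw '[1,1,1,1,1,1]'

```text
time_s: 24.45
tcp_pos: [0.4945, 0.0629, 0.152]
eef_rot: [180.0, -0.1, -126.2]
contact_force: [-0.0, -0.4, -2.8]
gripper_width: 0.0217
```

```bash
python3 - <<'E'
from h import *
from plant import r
s=r.get_state(); show(s)
E
```

```text
t 24.45 F [-0.  -0.4 -2.8] M [ 0.08 -0.15 -0.01] w 0.0217 tcp [0.4945 0.0629 0.152 ] rot [ 1.7997e+02 -7.0000e-02 -1.2622e+02] j [ 30.   9. -28.   0. -53. -66.]
```

Call:
apply_moves --slide '[[0,0,0],[0,0,0],[0,0,0],[0,0,0],[0,0,0],[0,0,0],[0,0,0],[0,0,0]]' --turn '[[0,0,0.07],[0,0,0.07],[0,0,0.07],[0,0,0.07],[0,0,0.07],[0,0,0.07],[0,0,0.07],[0,0,0.02]]' --jaw '[1,1,1,1,1,1,1,1]'

```text
time_s: 25.25
tcp_pos: [0.4939, 0.0629, 0.1527]
eef_rot: [-180.0, -0.1, -170.2]
contact_force: [-5.1, 0.6, -1.0]
gripper_width: 0.0216
```

Call:
apply_moves --slide '[[0,0,0],[0,0,0],[0,0,0],[0,0,0]]' --turn '[[0,0,0.02],[0,0,0.02],[0,0,0.02],[0,0,0]]' --jaw '[1,1,1,1]'

```text
time_s: 25.65
tcp_pos: [0.4943, 0.0628, 0.1527]
eef_rot: [-179.9, -0.1, -175.1]
contact_force: [-5.0, -0.0, 0.0]
gripper_width: 0.0217
```

```bash
python3 - <<'E'
from h import *
from plant import r
s=r.get_state(); show(s)
plan({**s,"tcp_pos":s["tcp_pos"]+[0,0,.05],"eef_rot":np.array([180,0,-170.])},[.5952,-.0103,.2],-126)
E
```

```text
t 25.65 F [-5. -0.  0.] M [-0.04  2.22  1.36] w 0.0217 tcp [0.4943 0.0628 0.1527] rot [-1.7995e+02 -5.0000e-02 -1.7509e+02] j [  30.    8.  -28.    0.  -53. -115.]
n 6 total d [ 0.1009 -0.0731 -0.0027] dyaw 44.0 turn z per row -0.0853
[-0.144, -0.149, 0.004]
[-0.124, -0.166, 0.004]
[-0.102, -0.181, 0.004]
[-0.078, -0.192, 0.004]
[-0.053, -0.201, 0.004]
[-0.027, -0.206, 0.004]
```

Call:
apply_moves --slide '[[0,0,0],[0,0,-0.15],[0,0,-0.35],[-0.14,-0.15,0],[-0.12,-0.17,0],[-0.1,-0.18,0],[-0.08,-0.19,0],[-0.05,-0.2,0]]' --turn '[[0,0,-0.06],[0,0,0],[0,0,0],[0,0,-0.085],[0,0,-0.085],[0,0,-0.085],[0,0,-0.085],[0,0,-0.085]]' --jaw '[1,1,1,1,1,1,1,1]'

```text
time_s: 26.45
tcp_pos: [0.5794, 0.0012, 0.203]
eef_rot: [-179.9, 0.1, -133.2]
contact_force: [-0.3, -0.0, -2.3]
gripper_width: 0.0216
```

Call:
apply_moves --slide '[[-0.03,-0.21,0],[0,0,0],[0,0,0],[0,0,0]]' --turn '[[0,0,-0.085],[0,0,0],[0,0,0],[0,0,0]]' --jaw '[1,1,1,1]'

```text
time_s: 26.85
tcp_pos: [0.5948, -0.0105, 0.2026]
eef_rot: [-180.0, 0.0, -126.3]
contact_force: [-0.4, -0.4, -3.9]
gripper_width: 0.0215
```

```bash
python3 - <<'E'
from h import *
from plant import r
s=r.get_state(); show(s)
plan(s,[.5952,-.0103,.152],-126)
E
```

```text
t 26.85 F [-0.4 -0.4 -3.9] M [ 0.11 -0.06 -0.02] w 0.0215 tcp [ 0.5948 -0.0105  0.2026] rot [-1.7998e+02  2.0000e-02 -1.2629e+02] j [ 18.  15. -13.   0. -62. -54.]
n 2 total d [ 0.0004  0.0002 -0.0506] dyaw 0.29 turn z per row -0.0017
[-0.002, -0.001, 0.253]
[-0.002, -0.001, 0.253]
```

Call:
apply_moves --slide '[[0,0,0.16],[0,0,0.1],[0,0,0.1],[0,0,0.1],[0,0,0.04],[0,0,0]]' --turn '[[0,0,0],[0,0,0],[0,0,0],[0,0,0],[0,0,0],[0,0,0]]' --jaw '[1,1,1,1,1,1]'

```text
time_s: 27.45
tcp_pos: [0.5945, -0.0107, 0.1518]
eef_rot: [180.0, -0.1, -126.2]
contact_force: [0.4, 0.1, -3.3]
gripper_width: 0.0217
```

```bash
python3 - <<'E'
from h import *
from plant import r
s=r.get_state(); show(s)
E
```

```text
t 27.45 F [ 0.4  0.1 -3.3] M [ 0.12 -0.06 -0.04] w 0.0217 tcp [ 0.5945 -0.0107  0.1518] rot [ 1.7995e+02 -6.0000e-02 -1.2621e+02] j [ 18.  17. -17.  -0. -56. -54.]
```

Call:
apply_moves --slide '[[0,0,0],[0,0,0],[0,0,0],[0,0,0],[0,0,0],[0,0,0],[0,0,0],[0,0,0]]' --turn '[[0,0,0.07],[0,0,0.07],[0,0,0.07],[0,0,0.07],[0,0,0.07],[0,0,0.07],[0,0,0.07],[0,0,0.02]]' --jaw '[1,1,1,1,1,1,1,1]'

```text
time_s: 28.25
tcp_pos: [0.5942, -0.0104, 0.1528]
eef_rot: [180.0, -0.1, -170.2]
contact_force: [-3.9, 2.7, -1.2]
gripper_width: 0.0216
```

Call:
apply_moves --slide '[[0,0,0],[0,0,0],[0,0,0],[0,0,0]]' --turn '[[0,0,0.02],[0,0,0.02],[0,0,0.02],[0,0,0]]' --jaw '[1,1,1,1]'

```text
time_s: 28.65
tcp_pos: [0.5945, -0.0105, 0.1528]
eef_rot: [-180.0, -0.0, -175.0]
contact_force: [-3.6, 2.8, -1.6]
gripper_width: 0.0215
```

```bash
python3 - <<'E'
from h import *
from plant import r
s=r.get_state(); show(s)
E
```

```text
t 28.65 F [-3.6  2.8 -1.6] M [1.35 1.65 1.47] w 0.0215 tcp [ 0.5945 -0.0105  0.1528] rot [-1.7999e+02 -4.0000e-02 -1.7505e+02] j [  18.   17.  -17.    0.  -56. -103.]
```

```bash
python3 - <<'E'
from h import *
from plant import r
s=r.get_state(); show(s)
plan({**s,"tcp_pos":s["tcp_pos"]+[0,0,.05],"eef_rot":np.array([180,0,-170.])},[.629,.145,.24],-128)
E
```

```text
t 28.65 F [-3.6  2.8 -1.6] M [1.35 1.65 1.47] w 0.0215 tcp [ 0.5945 -0.0105  0.1528] rot [-1.7999e+02 -4.0000e-02 -1.7505e+02] j [  18.   17.  -17.    0.  -56. -103.]
n 6 total d [0.0345 0.1555 0.0372] dyaw 42.0 turn z per row -0.0814
[-0.102, 0.245, -0.062]
[-0.131, 0.231, -0.062]
[-0.158, 0.213, -0.062]
[-0.183, 0.192, -0.062]
[-0.205, 0.169, -0.062]
[-0.224, 0.143, -0.062]
```

Call:
apply_moves --slide '[[0,0,0],[0,0,-0.15],[0,0,-0.35],[-0.1,0.25,-0.06],[-0.13,0.23,-0.06],[-0.16,0.21,-0.06],[-0.18,0.19,-0.06],[-0.21,0.17,-0.06]]' --turn '[[0,0,-0.06],[0,0,0],[0,0,0],[0,0,-0.081],[0,0,-0.081],[0,0,-0.081],[0,0,-0.081],[0,0,-0.081]]' --jaw '[1,1,1,1,1,1,1,1]'

```text
time_s: 29.45
tcp_pos: [0.625, 0.1198, 0.2334]
eef_rot: [-179.9, 0.1, -134.9]
contact_force: [0.6, -0.5, -2.1]
gripper_width: 0.0218
```

Call:
apply_moves --slide '[[-0.22,0.14,-0.06],[0,0,0],[0,0,0],[0,0,0]]' --turn '[[0,0,-0.081],[0,0,0],[0,0,0],[0,0,0]]' --jaw '[1,1,1,1]'

```text
time_s: 29.85
tcp_pos: [0.6298, 0.1438, 0.2384]
eef_rot: [-180.0, -0.0, -128.3]
contact_force: [0.3, 0.3, -3.1]
gripper_width: 0.022
```

```bash
python3 - <<'E'
from h import *
from plant import r
s=r.get_state(); show(s)
c=r.capture("wrist"); cv2.imwrite("pics/wrist12.png",c["pixels"]); np.savez("pics/wrist12.npz",**c); bolts(c,np.array([.545,.0263]))
c=r.capture("scene"); crop(c,280,110,440,250,5,"pics/scene12.png")
plan(s,[.5775,-.289,.24],-152)
E
```

```text
t 29.85 F [ 0.3  0.3 -3.1] M [ 0.02 -0.11 -0.02] w 0.022 tcp [0.6298 0.1438 0.2384] rot [-1.7999e+02 -2.0000e-02 -1.2833e+02] j [ 30.  18.  -3.   0. -69. -68.]
P p [0.5814 0.0765] headtop [0.5812 0.0763 0.0785] n 47 ptr 20.3 bolt angle 1.188 foot r 0.0212
Q p [0.4948 0.0627] headtop [0.495  0.0625 0.0785] n 61 ptr 110.7 bolt angle 1.18 foot r 0.0219
R p [ 0.5086 -0.0239] headtop [0 0 0] no ptr
S p [ 0.5952 -0.0101] headtop [ 0.5948 -0.0097  0.0785] n 42 ptr -71.7 bolt angle 1.224 foot r 0.0232
n 10 total d [-0.0523 -0.4328  0.0016] dyaw -23.67 turn z per row 0.0275
[0.372, -0.227, -0.002]
[0.362, -0.243, -0.002]
[0.352, -0.257, -0.002]
[0.341, -0.272, -0.002]
[0.329, -0.285, -0.002]
[0.317, -0.299, -0.002]
[0.305, -0.312, -0.002]
[0.292, -0.324, -0.002]
[0.278, -0.336, -0.002]
[0.264, -0.347, -0.002]
```

View pics/wrist12.png

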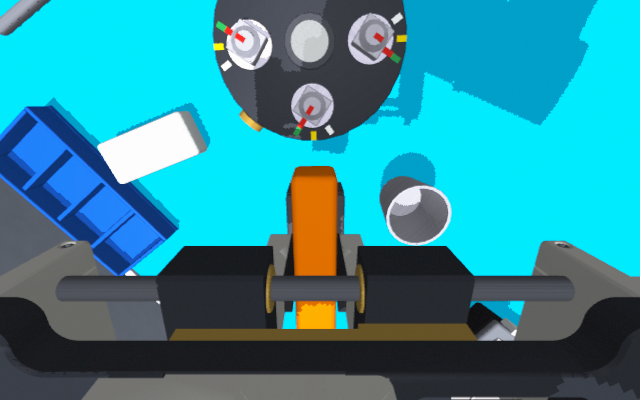

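View pics/scene12.png

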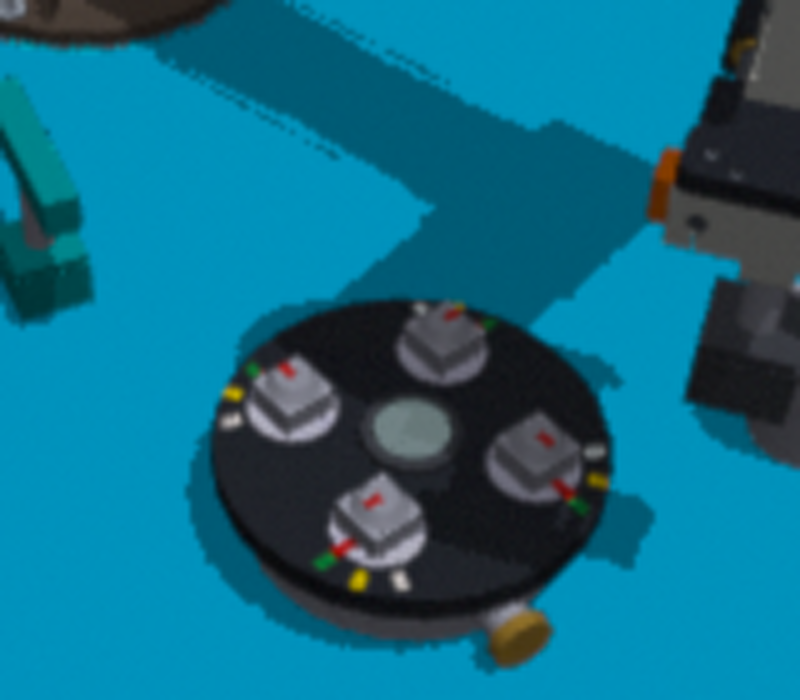

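All four pointers are on green: P (303,120), Q (387,52) and S (230,33) here, R at 1.22 earlier. Now the wrench goes to the pad.

Call:
apply_moves --slide '[[0.37,-0.23,0],[0.36,-0.24,0],[0.35,-0.26,0],[0.34,-0.27,0],[0.33,-0.29,0],[0.32,-0.3,0],[0.3,-0.31,0],[0.29,-0.32,0]]' --turn '[[0,0,0.028],[0,0,0.028],[0,0,0.028],[0,0,0.028],[0,0,0.028],[0,0,0.028],[0,0,0.028],[0,0,0.028]]' --jaw '[1,1,1,1,1,1,1,1]'

```text
time_s: 30.75
tcp_pos: [0.5876, -0.2035, 0.2389]
eef_rot: [-180.0, 0.0, -147.7]
contact_force: [0.9, 0.3, -4.2]
gripper_width: 0.022
```

Call:
apply_moves --slide '[[0.28,-0.34,0],[0.26,-0.35,0],[0,0,0],[0,0,0],[0,0,0]]' --turn '[[0,0,0.028],[0,0,0.028],[0,0,0],[0,0,0],[0,0,0]]' --jaw '[1,1,1,1,1]'

```text
time_s: 31.25
tcp_pos: [0.5778, -0.2881, 0.2385]
eef_rot: [180.0, 0.0, -152.4]
contact_force: [-0.2, -0.1, -4.0]
gripper_width: 0.0217
```

```bash
python3 - <<'E'
from h import *
from plant import r
s=r.get_state(); show(s)
plan(s,[.5775,-.289,.115],-152)
c=r.capture("wrist"); cv2.imwrite("pics/wrist13.png",c["pixels"]); np.savez("pics/wrist13.npz",**c)
E
```

```text
t 31.25 F [-0.2 -0.1 -4. ] M [ 0.1  -0.17 -0.02] w 0.0217 tcp [ 0.5778 -0.2881  0.2385] rot [ 179.99    0.   -152.37] j [ -9.  18.  -3.  -0. -69. -53.]
n 3 total d [-0.0003 -0.0009 -0.1235] dyaw 0.37 turn z per row -0.0014
[0.002, -0.002, 0.412]
[0.002, -0.002, 0.412]
[0.002, -0.002, 0.412]
```

View pics/wrist13.png

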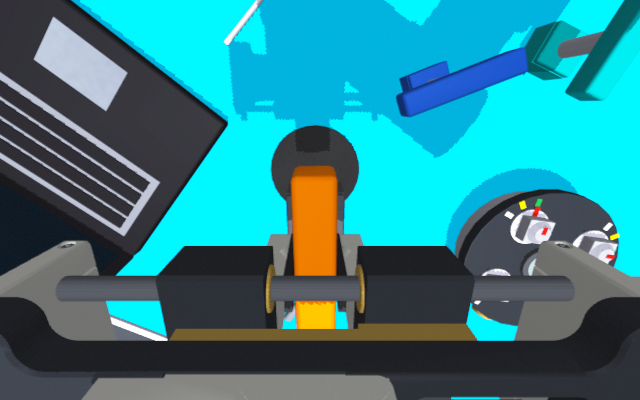

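Call:
apply_moves --slide '[[0,0,0.41],[0,0,0.41],[0,0,0.41],[0,0,0],[0,0,0],[0,0,0]]' --turn '[[0,0,0],[0,0,0],[0,0,0],[0,0,0],[0,0,0],[0,0,0]]' --jaw '[1,1,1,1,1,1]'

```text
time_s: 31.9
tcp_pos: [0.5801, -0.2882, 0.1185]
eef_rot: [-179.8, 0.2, -152.2]
contact_force: [0.0, -0.5, -2.9]
gripper_width: 0.0215
```

```bash
python3 - <<'E'
from h import *
from plant import r
s=r.get_state(); show(s)
plan(s,[.5773,-.2893,.1],-152.4)
c=r.capture("scene"); np.savez("pics/scene14.npz",**c); crop(c,180,170,320,290,5,"pics/scene14.png")
W=cloud(c); m=(np.hypot(W[...,0]-.58,W[...,1]+.288)<.045)&(W[...,2]>.012)&(W[...,2]<.05); print(W[m].min(0),W[m].max(0),np.percentile(W[m],[3,50,97],axis=0))
E
```

```text
t 31.9 F [ 0.  -0.5 -2.9] M [ 0.05 -0.19 -0.02] w 0.0215 tcp [ 0.5801 -0.2882  0.1185] rot [-1.7982e+02  1.5000e-01 -1.5225e+02] j [ -9.  23. -12.   0. -54. -53.]
n 1 total d [-0.0028 -0.0011 -0.0185] dyaw -0.15 turn z per row 0.0018
[0.03, 0.003, 0.185]
[ 0.57267339 -0.31750015  0.02120084] [ 0.61267515 -0.25811641  0.04987823] [[ 0.5765161  -0.31562458  0.02442093]
 [ 0.5994625  -0.28470385  0.03719802]
 [ 0.61064884 -0.25962392  0.04930346]]
```

View pics/scene14.png

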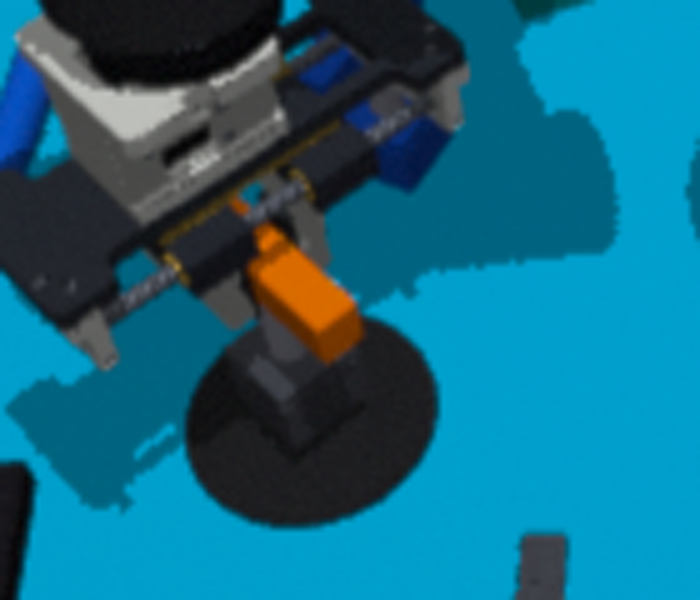

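Call:
apply_moves --slide '[[0.02,0,0.07],[0,0,0.06],[0,0,0.03],[0,0,0],[0,0,0]]' --turn '[[0,0,0],[0,0,0],[0,0,0],[0,0,0],[0,0,0]]' --jaw '[1,1,1,1,1]'

```text
time_s: 32.45
tcp_pos: [0.5763, -0.2891, 0.0995]
eef_rot: [180.0, -0.0, -152.3]
contact_force: [-0.3, -0.0, -2.6]
gripper_width: 0.022
```

```bash
python3 - <<'E'
from h import *
from plant import r
s=r.get_state(); show(s)
E
```

```text
t 32.45 F [-0.3 -0.  -2.6] M [ 0.04 -0.07 -0.02] w 0.022 tcp [ 0.5763 -0.2891  0.0995] rot [ 180.     -0.   -152.34] j [ -9.  24. -13.   0. -52. -53.]
```

Call:
apply_moves --slide '[[-0.01,0,0.01],[0,0,0.005],[0,0,0]]' --turn '[[0,0,0],[0,0,0],[0,0,0]]' --jaw '[1,1,1]'

```text
time_s: 32.75
tcp_pos: [0.5768, -0.289, 0.0995]
eef_rot: [-180.0, -0.0, -152.3]
contact_force: [-5.4, 1.5, 9.0]
gripper_width: 0.0216
```

Contact with the pad. I'll ease off half a millimetre and release.

Call:
apply_moves --slide '[[0,0,-0.008],[0,0,0],[0,0,0],[0,0,0],[0,0,0],[0,0,0],[0,0,0]]' --turn '[[0,0,0],[0,0,0],[0,0,0],[0,0,0],[0,0,0],[0,0,0],[0,0,0]]' --jaw '[1,1,0.8,0.7,0.5,0,0]'

```text
time_s: 33.45
tcp_pos: [0.5774, -0.2886, 0.0987]
eef_rot: [-180.0, 0.0, -152.3]
contact_force: [-1.7, -0.8, 0.6]
gripper_width: 0.0449
```

```bash
python3 - <<'E'
from h import *
from plant import r
s=r.get_state(); show(s)
E
```

```text
t 33.45 F [-1.7 -0.8  0.6] M [ 0.13 -0.08  0.02] w 0.0449 tcp [ 0.5774 -0.2886  0.0987] rot [-180.      0.   -152.33] j [ -9.  25. -13.  -0. -52. -53.]
```

Wait for the jaws to open fully, then lift and move to a view pose.

Call:
apply_moves --slide '[[0,0,0],[0,0,0],[0,0,0],[0,0,-0.2],[0,0,-0.3],[0,0,-0.4]]' --turn '[[0,0,0],[0,0,0],[0,0,0],[0,0,0],[0,0,0],[0,0,0]]' --jaw '[0,0,0,0,0,0]'

```text
time_s: 34.05
tcp_pos: [0.5761, -0.2882, 0.1881]
eef_rot: [179.9, -0.2, -152.3]
contact_force: [1.8, -0.5, -0.0]
gripper_width: 0.0869
```

Call:
apply_moves --slide '[[-0.2,0,-0.4],[-0.2,0,-0.4],[-0.1,0,-0.2],[0,0,0],[0,0,0],[0,0,0]]' --turn '[[0,0,0],[0,0,0],[0,0,0],[0,0,0],[0,0,0],[0,0,0]]' --jaw '[0,0,0,0,0,0]'

```text
time_s: 34.65
tcp_pos: [0.6206, -0.2653, 0.2875]
eef_rot: [179.9, -0.1, -152.4]
contact_force: [0.3, 0.0, 0.1]
gripper_width: 0.0878
```

```bash
python3 - <<'E'
from h import *
from plant import r
s=r.get_state(); show(s)
c=r.capture("wrist"); cv2.imwrite("pics/wrist15.png",c["pixels"]); np.savez("pics/wrist15.npz",**c); bolts(c,np.array([.545,.0263]))
crop(c,260,70,380,200,5,"pics/w15c.png")
W=cloud(c); near=np.hypot(W[...,0]-.577,W[...,1]+.29)<.1
m=near&(W[...,2]>.113)&(W[...,2]<.124)
P=W[m]; print(len(P),np.median(P[:,2]),cv2.minAreaRect(P[:,:2].astype(np.float32)))
c=r.capture("scene"); cv2.imwrite("pics/scene15.png",c["pixels"])
E
```

```text
t 34.65 F [0.3 0.  0.1] M [ 0.1  -0.12  0.03] w 0.0878 tcp [ 0.6206 -0.2653  0.2875] rot [ 1.7991e+02 -9.0000e-02 -1.5235e+02] j [ -7.  19.   5.  -0. -76. -56.]
P p [0.5814 0.0765] headtop [0 0 0] no ptr
Q p [0.4948 0.0627] headtop [0.4941 0.0608 0.0786] no ptr
R p [ 0.5086 -0.0239] headtop [ 0.5082 -0.026   0.0786] n 38 ptr -161.5 bolt angle 1.219 foot r 0.0223
S p [ 0.5952 -0.0101] headtop [ 0.5933 -0.0131  0.0786] n 29 ptr -73.6 bolt angle 1.256 foot r 0.0211
2074 0.11761821561459129 ((0.5783555507659912, -0.28865307569503784), (0.10886656492948532, 0.021975934505462646), 28.256446838378906)
```

View pics/wrist15.png

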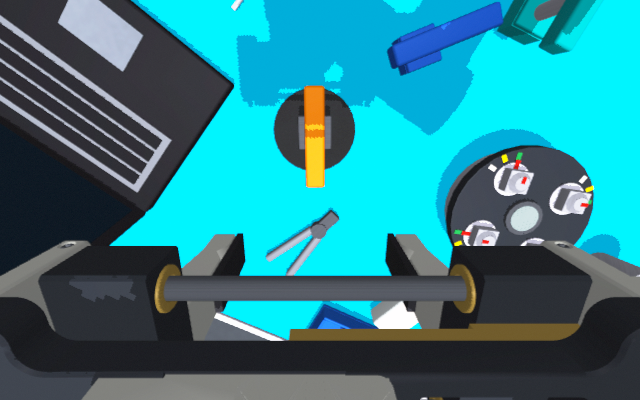

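View pics/scene15.png

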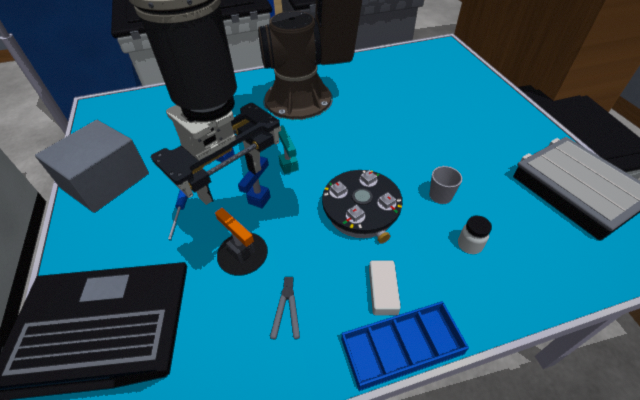

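View pics/w15c.png

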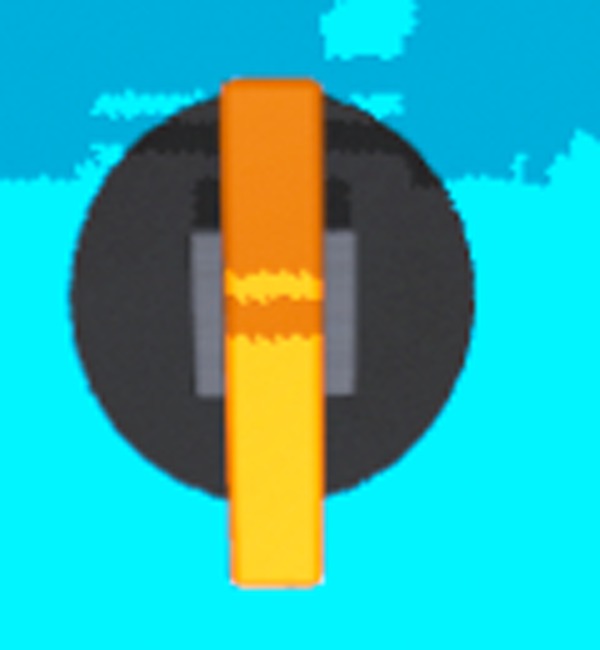

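```bash
python3 - <<'E'
from h import *
c=dict(np.load("pics/wrist15.npz"))
for u,v,z in((272.5,297,.006),(70,297,.006),(475,297,.006),(272,500,.006)): print(ray(c,260+u/5-.4,70+v/5-.4,z))
W=cloud(c); m=(np.hypot(W[...,0]-.577,W[...,1]+.29)<.04)&(W[...,2]>.02)&(W[...,2]<.06); print("sock z",np.percentile(W[m][:,2],[10,50,90])); z=np.median(W[m][:,2])
print("sock",ray(c,260+274.5/5-.4,70+313/5-.4,z))
bot=ray(c,260+272/5-.4,70+500/5-.4,.006); x=np.array([-.886,-.464,0]); print("centre from bottom edge",bot+.06*x)
E
```

```text
[ 0.5766967 -0.2894857  0.006    ]
[ 0.60412946 -0.34176581  0.006     ]
[ 0.54925033 -0.23717965  0.006     ]
[ 0.63027376 -0.26158653  0.006     ]
sock z [0.04264091 0.04364946 0.044755  ]
sock [ 0.57738679 -0.28849792  0.04364946]
centre from bottom edge [ 0.57711376 -0.28942653  0.006     ]
```

The wrench stands upright within about 1.5 mm of the pad centre and the gripper is well clear. Handing in.

```bash
python3 - <<'E'
from plant import r
print(r.close_job(), r.get_state()["time_s"])
E
```

```text
the job is handed in; nothing more can be done
the job is handed in; nothing more can be done
```

I tightened all four bolts with the orange wrench in the order asked, parked the wrench on its pad and handed the job in at about 35 s, well under the 72 s limit.

- **First pass (to yellow):** I turned the bolt at 54°, its opposite at 234°, then those at 144° and 324°. They measured about 0.54, 0.64, 0.58 and 0.64 rad against the 0.6 target.
- **Second pass (to green):** In the same order, I turned each bolt until the torque rose to about 1.4–1.5 N m against its stop. They then measured about 1.19, 1.22, 1.18 and 1.22 rad. The last view, taken obliquely, read 1.26 for the fourth bolt. That is past the 1.2 stop, so I put it down to measuring error.
- **Wrench:** It stands upright and released, about 1 to 1.5 mm from the pad's centre. The gripper is open and well clear of it.
- **Other things on the bench:** In the last scene picture they appear where they started. Forces I saw stayed under about 10 N.
- **Camera disagreement:** The scene camera placed things about 6–8 mm further out in x than the wrist and top cameras. I relied on the wrist camera, and the socket fit every bolt without trouble.

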